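Lay out the cornice finds for the record photograph

ROBOT

A 6-joint arm with a two-finger parallel gripper is mounted at the origin on the work surface. World frame = base frame: x ahead of the robot, y to its left, z up, the work surface at z = 0. Lengths are in m, angles in rad, forces in N, time in s.
With the tool pointing down it reaches from about 0.25 to 0.85 m from the base axis. Payload 12.5 kg.
Tool frame: the origin (TCP) lies between the finger pads; the fingertips stand arm.tip_reach ahead of it and the grasp point (between the pads) lies 3 mm ahead of it (arm.tip_reach is the distance from the TCP to the fingertips, in m); z points along the fingers, y is the line along which they close (so a half turn about z gives the same grasp; the last joint's range is limited). The gripper opens to 93 mm and grips with 3 to 60 N. Pads are 15 mm wide; open, the fingers measure 128 mm over their backs; the gripper's body (75 mm by 188 mm) begins 65 mm behind the grasp point.
Start: joints at [-1.374, 0.351, 1.652, -0, 1.139, -0.085], TCP at [0.153, -0.528, 0.241] pointing down, gripper open.
Joint ranges: [-2.75, 2.75], [-0.79, 2.1], [0.01, 2.65], [-1.57, 4.71], [0.07, 3.14], [-2.87, 2.87]. Speed limits (rad/s): [2.22, 2.22, 2.79, 3.14, 3.14, 3.14].

INTERFACE

Orientations are given as a unit quaternion [w, x, y, z].
In Python, from workcell import arm gives the robot as it stands.
- The arm moves only by the tool play_rows, never from a script. Its argument "commands" is a list of rows, each a list of 3 entries, a list of its own where there are three numbers: the shift along the tool's x, y, z scaled (see below), then the turn, a rotation vector about the tool's x, y, z scaled (see below), then the opening, from 0 (shut) to 1 (fully open). In form: [[[tx, ty, tz], [wx, wy, wz], claw], ...]. A call has 1 to 10 rows; each row shifts and turns the commanded pose from where the row before left it, along the tool's axes as they then stand; what a row does not reach is not made up. The controller multiplies each number of a shift by 20 mm and each number of a turn by pi/2 rad. A row lasts 1/10 s, in which the tool goes at most 50 mm and 8.59 degrees, less where a joint would pass 70% of its speed; a pose out of reach is approached as far as the arm can. A call with a number of a shift or a turn outside -1 to 1 is refused whole. A call with a gripper value outside its range is refused whole. The fingers move at their own pace and stop on an object; "force" is the grip in N (left out, the last holds). Time passes only in rows, so rows that do not move let the fingers close. It gives the time, the measured TCP pose, the force, the opening and the grip force at its end, in the units of the state.
- arm.observe(): the state, without advancing time (a new reading comes with each control period).
- arm.capture(name): name is "scene" or "top" or "wrist"; returns a dict with "frame" (384x512x3 uint8, red, green, blue), "K" (3x3 intrinsics, pixels), "cam_to_world" (4x4, takes a point from camera to world coordinates); the wrist camera has in their place "T_tool_cam" (4x4, takes a point from camera to tool coordinates, whose origin is the TCP and whose axes are the flange's). Camera axes: x right, y up, looking along -z (the intrinsics and any distortion apply to the point x, -y, -z); pixel columns grow to the right and rows downward; lengths in m; the calibration is good to about 2 mm. The wrist camera is an equidistant fisheye: a pixel r from the principal point sees the ray r / f radians off the axis. A picture is of the moment at which its call begins: read the wrist's pose just before it. There is no depth.
- arm.hand_in(): hands the job in; it is judged then, once.
The state is a dict: "t": time; "joint_pos": joint angles; "qd": joint speeds; "joint_efforts": joint torques, N m; "position": TCP position; "eef_rot": TCP orientation; "contact_force": force on the tool from outside, world axes, zero at the start; "moment": the same for the moment, N m; "opening": finger opening in m; "grasp_force": force on a finger pad.
Only numpy, scipy, OpenCV 4.12 (cv2) and the standard library are available. Lean on these libraries where they do the work, as an engineer would, in place of code of your own. Each camera call takes 0.05 s, during which the arm holds its last target. There are 200 camera calls.

TASK

Lay out the four loose finds around the big cornice block for the record photograph, moulded faces towards the robot: slide the long cornice piece fully home, end face to end face and in line, against the end of the block that is away from the curved roof tile, and set the short cornice piece midway between block and roof tile, its ends pointing at the two. Put the flat slab squarely behind the middle of the block (on the side away from the robot, two or three centimetres clear of it) and stand the round boss upright on the middle of the slab. The finds are fragile: set them down without dropping any, and leave the brush, the trowel and the crate where they are.

Things in the scene. Friction and masses are not known exactly. Their poses are not given: they have to be found in the camera images.
- block: Big cornice block, fixed, the longest of three cornice pieces: 46 mm deep (x) by 130 mm long (y); moulding 40 mm high, rough mortar lump on top (to 55 mm). Origin: centre of its underside; its painted moulded face looks to -x, roughly towards the robot; z up. End faces at y = +65 and -65 mm are flat. Stands left or right of the roof tile.
- rooftile: Curved terracotta roof tile, fixed to the table, arched like a half pipe: 110 mm long (x), about 90 mm wide (y), 45 mm high. Origin at table level under its middle; x runs along its length, z is up.
- long: Long loose cornice piece, same section as the big block but no lump: 46 mm deep (x), 100 mm long (y), 40 mm high, 0.34 kg. Origin: centre of its underside. Moulded face looks to -x, at the start roughly towards the robot. Flat ends at y = +50 and -50 mm. It spans x = -23 to +23 mm up to 26 mm height; above that its front is set back 10 mm (x = -13 to +23).
- short: Short loose cornice piece of the same section (46 mm deep in x, 40 mm high, set back above 26 mm as on the long one) but 60 mm long (y), 0.21 kg. Moulded face looks to -x; origin at the centre of its underside. Starts with its moulded face roughly towards the robot.
- slab: Flat loose terracotta slab, a piece of paving tile with one corner broken off (the +x +y corner, 16 mm): 66 mm (x) by 56 mm (y), 16 mm thick, 0.11 kg, flat on top. Origin at the centre of the full rectangle of its underside. The sides at y = +28 and -28 mm are parallel and whole for x from -33 to +17 mm.
- boss: Round loose carved stone boss: a disc 48 mm across, 10 mm thick at its edge and tapering up to 18 mm, with a plain round knob 26 mm across above it, from 18 to 36 mm height; 0.07 kg. Origin at the centre of its underside, z up through the knob.
- brush: Bystander: a hand brush lying on the table near the left edge of the work. Origin at table level under it, x along its length. Not to be moved.
- crate: Bystander: an open wooden crate, 200 by 150 mm, 70 mm high, on the right. Origin at the centre of its underside. Not to be moved.
- trowel: Bystander: a trowel with a wooden handle, about 255 mm long, lying crosswise beyond the layout. Origin at table level near the joint of blade and handle, x towards the blade. Not to be moved.
There are look-alikes about, which are no part of the job. What is shaped like the rooftile but black or red is not meant.

How it is judged:
By the outcome, as a careful person would: the job done as asked, in the order asked, and still so for the second after the job is handed in, with the robot touching nothing.
It also fails if it takes over 104 s, if anything falls off the work surface, if the arm or the gripper's body presses on something with over 40 N, if the wrist force passes 120 N, or if a joint passes its speed limit or range.

## Working session

There is one attempt and no reset: what is moved stays moved. The work goes in short steps, Python scripts to look and compute and a tool call to move; the robot and the scene stay as the last step left them, time stands still between calls to the robot, and variables do not carry over. Pictures are saved under pics/ and viewed, at most 14 in all, crops included, and the job is handed in when it is done.

Besides the shell and the picture viewer there is one more tool, called after ">>>" by a JSON object that holds its "fn" and its "kwargs", one argument or row to a line. play_rows: Moves the arm, as the interface text tells. Shifts and turns lie within -1 to 1; 1 stands for 20 mm of shift or pi/2 rad of turn. Its arguments: {"type":"object","properties":{"commands":{"type":"array","items":{"type":"array"}},"force":{"type":"number"}},"required":["commands"]}

```bash
mkdir -p pics; ls
python3 - <<'E'
from workcell import arm
import cv2,json,numpy as np
print(arm.observe(), arm.tip_reach)
out={}
for n in ("scene","top"):
    c=arm.capture(n); cv2.imwrite(f"pics/{n}0.png",c["frame"][:,:,::-1]); print(n,c["K"],c["cam_to_world"],[k for k in c])
    np.savez(f"{n}0.npz",**{k:v for k,v in c.items() if isinstance(v,np.ndarray) or k in("K","cam_to_world","frame")})
E
```

```text
pics
{'t': 0.0, 'joint_pos': array([-1.37360899e+00,  3.51235220e-01,  1.65242743e+00,  3.30271950e-05,
        1.13911689e+00, -8.46006085e-02]), 'qd': array([-0.00029999,  0.00030971,  0.00091887, -0.00045999, -0.00269919,
       -0.0019791 ]), 'joint_efforts': array([-1.35291273e-03, -4.97327793e+01, -2.85255361e+01,  6.99193846e-02,
        2.57489656e-02, -9.32275270e-05]), 'position': array([ 0.15290816, -0.52797883,  0.24010071]), 'eef_rot': array([-5.93344543e-04,  9.90091650e-01,  1.40421409e-01, -1.84182876e-05]), 'contact_force': array([ 0.40161563,  0.73536721, -0.47124946]), 'moment': array([ 0.02236722, -0.04834556, -0.02445631]), 'grasp_force': 0.0, 'opening': 0.09295358650123522} 0.022
scene [[400.10746157   0.         255.82202759]
 [  0.         400.10746157 191.50564032]
 [  0.           0.           1.        ]] [[-0.43553875 -0.55515768  0.70859435  1.59883207]
 [ 0.90004663 -0.2555398   0.35300917  0.52113745]
 [-0.01490169  0.79151713  0.61096528  0.9773427 ]
 [ 0.          0.          0.          1.        ]] ['frame', 'K', 'cam_to_world']
top [[446.78594243   0.         255.20442968]
 [  0.         446.78594243 188.4239085 ]
 [  0.           0.           1.        ]] [[-0.00488896  0.99231176 -0.12366678  0.3521282 ]
 [-0.99991323 -0.00333831  0.01274303 -0.00904284]
 [ 0.01223222  0.12371835  0.99224198  1.337405  ]
 [ 0.          0.          0.          1.        ]] ['frame', 'K', 'cam_to_world']
```

Run:
```python
import cv2
a=cv2.imread("pics/top0.png"); cv2.imwrite("pics/top0b.png",cv2.resize(a,(800,600),interpolation=cv2.INTER_CUBIC))
a=cv2.imread("pics/scene0.png"); cv2.imwrite("pics/scene0b.png",cv2.resize(a,(800,600),interpolation=cv2.INTER_CUBIC))
```

```text
(no output)
```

View pics/top0b.png

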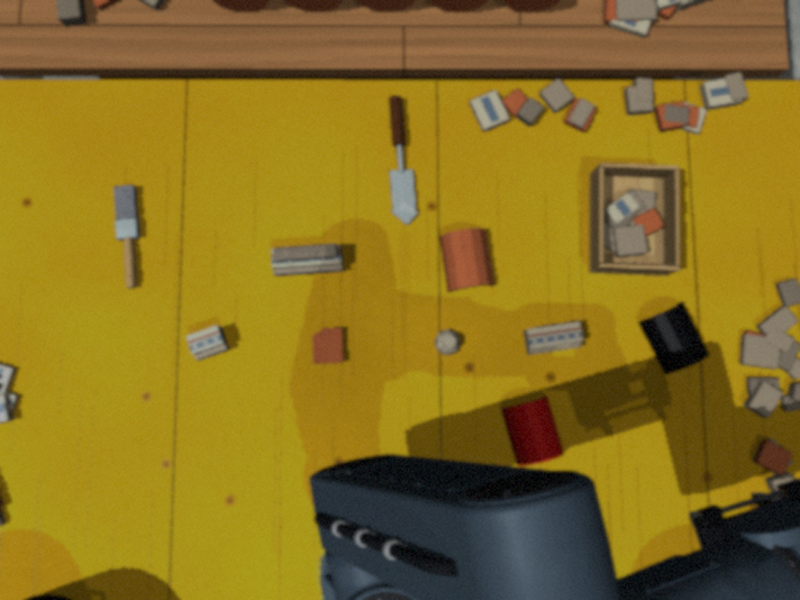

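View pics/scene0b.png

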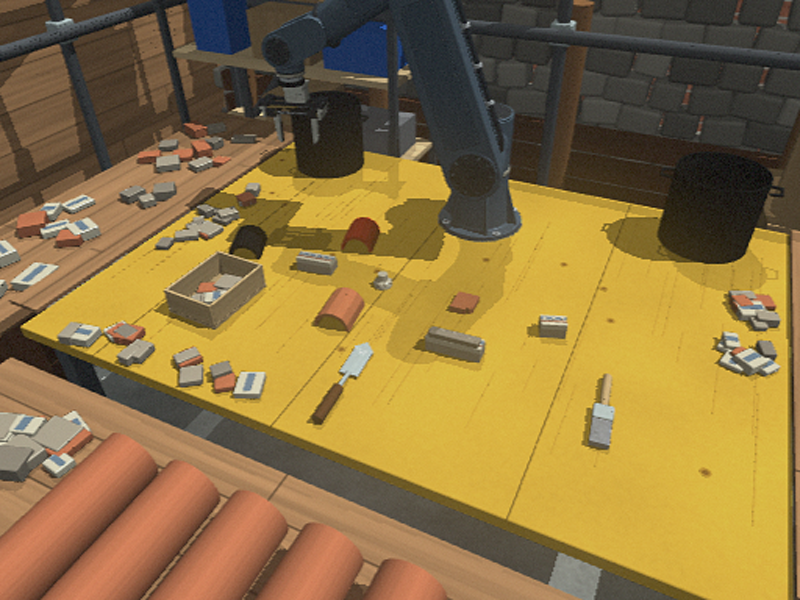

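The top view (800x600 scale) shows the block at (307,260) with the orange roof tile at (467,258) to its right. The long piece is at (555,337), the short at (208,342), the slab at (330,345) and the boss at (448,342). The trowel is at (403,160), the crate at (637,218) and the brush at (127,235). The scene view agrees. Next I measure coarsely by colour mask.

```bash
cat > h.py <<'E'
import numpy as np, cv2
from scipy.spatial.transform import Rotation as R
def ray(c,uv):
    K=c["K"];M=c["cam_to_world"];uv=np.atleast_2d(uv).astype(float)
    d=np.c_[(uv[:,0]-K[0,2])/K[0,0],-(uv[:,1]-K[1,2])/K[1,1],-np.ones(len(uv))]
    return M[:3,3],d@M[:3,:3].T
def plane(c,uv,z):
    o,d=ray(c,uv); return o+d*((z-o[2])/d[:,2])[:,None]
def fray(c,uv,pose):
    """wrist fisheye rays; pose=(pos,quat wxyz)"""
    K=c["K"];T=c["T_tool_cam"];uv=np.atleast_2d(uv).astype(float)
    p=np.c_[(uv[:,0]-K[0,2])/K[0,0],(uv[:,1]-K[1,2])/K[1,1]]
    r=np.linalg.norm(p,axis=1); s=np.where(r>1e-9,np.sin(r)/np.maximum(r,1e-9),1)
    d=np.c_[p[:,0]*s,-p[:,1]*s,-np.cos(r)]
    Rw=R.from_quat(np.roll(pose[1],-1)).as_matrix()
    return pose[0]+Rw@T[:3,3], d@(Rw@T[:3,:3]).T
def fplane(c,uv,pose,z):
    o,d=fray(c,uv,pose); return o+d*((z-o[2])/d[:,2])[:,None]
def fproj(c,X,pose):
    Rw=R.from_quat(np.roll(pose[1],-1)).as_matrix();T=c["T_tool_cam"];K=c["K"]
    X=np.atleast_2d(X); x=((X-pose[0])@Rw-T[:3,3])@T[:3,:3]; q=np.c_[x[:,0],-x[:,1]]
    n=np.linalg.norm(q,axis=1); th=np.arctan2(n,-x[:,2])
    return q/n[:,None]*th[:,None]*K[0,0]+K[:2,2]
def wrist(arm,name):
    s=arm.observe(); c=arm.capture("wrist")
    np.savez(name+".npz",pos=s["position"],quat=s["eef_rot"],**{k:c[k] for k in("frame","K","T_tool_cam")})
    cv2.imwrite(f"pics/{name}.png",c["frame"][:,:,::-1])
def load(name):
    z=np.load(name+".npz"); return z,(z["pos"],z["quat"]) if "pos" in z else None
def yaw(q): 
    x=R.from_quat(np.roll(q,-1)).apply([1,0,0]); return np.arctan2(x[1],x[0])
def goto(s,xy,y=None,z=None):
    """units (20mm) along tool axes with tool down, and turn units about tool z; y in rad"""
    d=np.array([*xy,s["position"][2] if z is None else z])-s["position"]
    Y=yaw(s["eef_rot"]); y=Y if y is None else y
    dz=-(y-Y); Rm=R.from_euler("z",-y).as_matrix()
    l=Rm@d; print("t",round(s["t"],1),"pos",s["position"].round(4),"yaw",round(np.degrees(Y),2),"F",s["contact_force"].round(1),"open",round(s["opening"],4),"grip",round(s["grasp_force"],1))
    print("turn units first",(dz/(np.pi/2)).round(3),"then tool shift units",np.array([l[0],-l[1],-l[2]])/0.02, "world mm",(d*1000).round(1))
E
python3 - <<'E'
from h import *
c=dict(np.load("top0.npz")); f=c["frame"]
hsv=cv2.cvtColor(f,cv2.COLOR_RGB2HSV)
m=((hsv[...,0]<18)|(hsv[...,0]>33)|(hsv[...,1]<110)).astype(np.uint8)
m[290:]=0;m[:52]=0
m=cv2.morphologyEx(m,cv2.MORPH_OPEN,np.ones((3,3)))
n,l,st,ce=cv2.connectedComponentsWithStats(m)
for i in range(1,n):
    if st[i,4]<80: continue
    cn=cv2.findContours((l==i).astype(np.uint8),0,2)[0][0]
    for z in (0.03,):
        P=plane(c,cn[:,0],z)[:,:2].astype(np.float32)*1000
        r=cv2.minAreaRect(P)
        print(ce[i].round(), st[i,4], "world",np.round(r[0]),"size",np.round(r[1]),"ang",round(r[2],1))
a=f[:,:,::-1][130:245,100:420]; cv2.imwrite("pics/c1.png",cv2.resize(a,None,fx=2.5,fy=2.5,interpolation=cv2.INTER_CUBIC))
E
```

```text
[364.  67.] 535 world [ 889. -358.] size [115.  61.] ang 51.2
[409.  62.] 326 world [ 905. -499.] size [64. 54.] ang 0.0
[448.  67.] 928 world [ 886. -623.] size [ 83. 194.] ang 26.8
[322.  69.] 749 world [ 884. -237.] size [ 75. 136.] ang 8.7
[257. 111.] 770 world [780. -29.] size [251.  48.] ang 4.2
[404. 141.] 1460 world [ 662. -470.] size [150. 128.] ang 11.0
[ 80. 136.] 498 world [675. 494.] size [105.  44.] ang 2.6
[298. 165.] 1077 world [ 586. -154.] size [113.  88.] ang 8.3
[196. 166.] 762 world [584. 149.] size [ 52. 132.] ang 3.7
[496. 215.] 1270 world [ 453. -726.] size [109. 184.] ang 85.6
[431. 217.] 973 world [ 429. -544.] size [106.  88.] ang 22.9
[354. 216.] 581 world [ 434. -317.] size [ 48. 109.] ang 7.9
[132. 219.] 390 world [427. 334.] size [51. 68.] ang 18.5
[210. 221.] 425 world [420. 108.] size [64. 55.] ang 0.3
[286. 219.] 188 world [ 426. -116.] size [41. 44.] ang 89.3
[  4. 251.] 302 world [336. 695.] size [106.  29.] ang 3.7
[493. 253.] 580 world [ 321. -723.] size [97. 68.] ang 86.2
[340. 273.] 1044 world [ 264. -270.] size [106.  91.] ang 14.1
[493. 286.] 110 world [ 230. -713.] size [50. 20.] ang 89.7
```

>>> {"fn": "play_rows", "kwargs": {
  "commands": [
    [[1, -1, 0], [0, 0, -0.09], 1],
    [[1, -1, 0], [0, 0, -0.09], 1],
    [[1, -1, 0], [0, 0, -0.09], 1],
    [[1, -1, 0], [0, 0, -0.09], 1],
    [[1, -1, 0], [0, 0, -0.09], 1],
    [[1, -1, 0], [0, 0, -0.09], 1],
    [[1, -1, 0], [0, 0, -0.09], 1],
    [[1, -1, 0], [0, 0, -0.09], 1],
    [[1, -1, 0], [0, 0, -0.09], 1],
    [[0, 0, 0], [0, 0, 0], 1]
  ]
}}

```text
t: 1.1
position: [0.1372, -0.2886, 0.2403]
eef_rot: [-0.0, 0.711, 0.703, 0.0]
contact_force: [0.6, -0.5, 0.4]
opening: 0.0925
grasp_force: 0.0
```

>>> {"fn": "play_rows", "kwargs": {
  "commands": [
    [[0, 1, 0], [0, 0, 0], 1],
    [[0, 1, 0], [0, 0, 0], 1],
    [[0, 1, 0], [0, 0, 0], 1],
    [[0, 1, 0], [0, 0, 0], 1],
    [[0, 1, 0], [0, 0, 0], 1],
    [[0, 1, 0], [0, 0, 0], 1],
    [[0, 1, 0], [0, 0, 0], 1],
    [[0, 1, 0], [0, 0, 0], 1],
    [[0, 1, 0], [0, 0, 0], 1],
    [[0, 1, 0], [0, 0, 0], 1]
  ]
}}

```text
t: 2.1
position: [0.3396, -0.2944, 0.2404]
eef_rot: [-0.0, 0.714, 0.7, 0.0]
contact_force: [-1.4, -0.1, 0.4]
opening: 0.0929
grasp_force: 0.0
```

>>> {"fn": "play_rows", "kwargs": {
  "commands": [
    [[0.4, 1, 0], [0, 0, 0], 1],
    [[0.4, 1, 0], [0, 0, 0], 1],
    [[0.4, 1, 0], [0, 0, 0], 1],
    [[0, 0, 0], [0, 0, 0], 1],
    [[0, 0, 0], [0, 0, 0], 1]
  ]
}}

```text
t: 2.6
position: [0.3987, -0.2712, 0.2402]
eef_rot: [-0.0, 0.713, 0.701, -0.0]
contact_force: [-0.2, 0.1, -0.2]
opening: 0.0931
grasp_force: 0.0
```

Run:
```python
from workcell import arm
from h import *
wrist(arm,"w1"); z,p=load("w1"); print(z["K"],z["T_tool_cam"].round(4),p)
a=cv2.imread("pics/w1.png"); cv2.imwrite("pics/w1b.png",cv2.resize(a,(800,600),interpolation=cv2.INTER_CUBIC))
```

```text
[[297.31863964   0.         253.36103984]
 [  0.         297.31863964 191.68388077]
 [  0.           0.           1.        ]] [[ 5.000e-04  9.633e-01  2.686e-01  7.500e-02]
 [ 1.000e+00 -4.000e-04 -4.000e-04  9.000e-04]
 [-3.000e-04  2.686e-01 -9.633e-01 -1.442e-01]
 [ 0.000e+00  0.000e+00  0.000e+00  1.000e+00]] (array([ 0.39869919, -0.27120367,  0.24022545]), array([-3.21272106e-04,  7.13125651e-01,  7.01036156e-01, -1.02385115e-04]))
```

View pics/w1b.png

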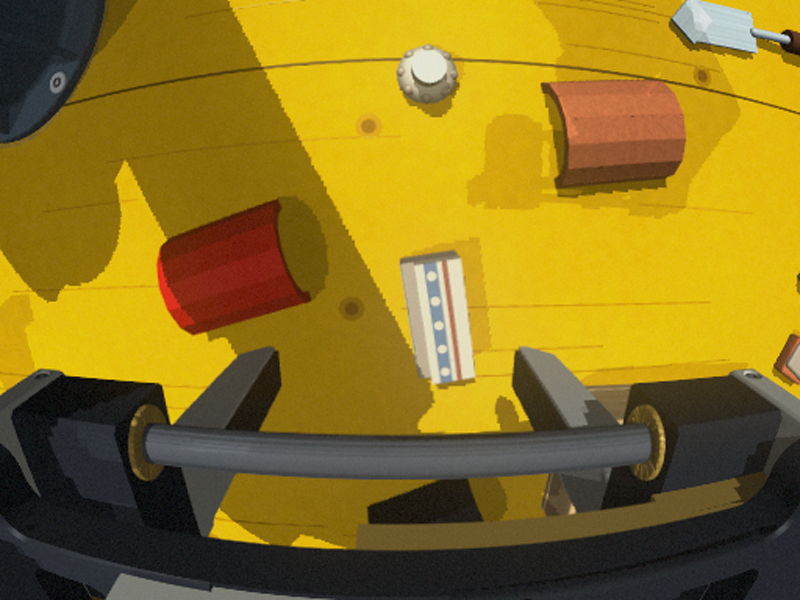

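View pics/c1.png

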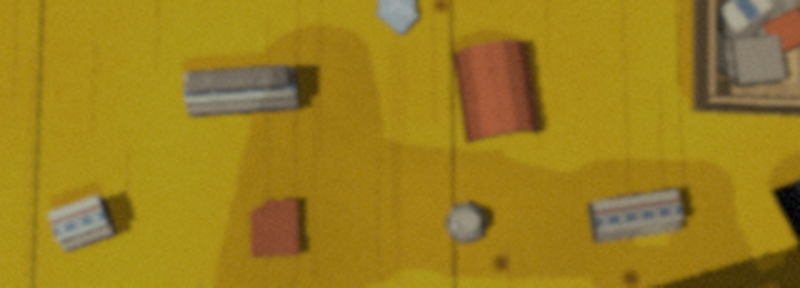

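The wrist view shows the long piece undamaged, painted band up: its right edge (back top) runs (460,255) to (474,380), with its +y end at the top. The orange tile is at (620,135), the boss stands upright at (428,72), and the black and red decoys are clear. The crop shows the slab's broken corner at upper left (+x +y).

```bash
cat >> h.py <<'E'
def blobs(f,amin=150,roi=None):
    """contours of things that are not yellow table"""
    hsv=cv2.cvtColor(f,cv2.COLOR_RGB2HSV)
    m=((hsv[...,0]<19)|(hsv[...,0]>33)|(hsv[...,1]<120)).astype(np.uint8)
    if roi: k=np.zeros_like(m);k[roi[1]:roi[3],roi[0]:roi[2]]=1;m*=k
    m=cv2.morphologyEx(m,cv2.MORPH_OPEN,np.ones((3,3)))
    return [c for c in cv2.findContours(m,0,1)[0] if cv2.contourArea(c)>amin]
E
python3 - <<'E'
from workcell import arm
from h import *
z,p=load("w1")
for c in blobs(z["frame"],roi=(240,155,320,250)):
    a=cv2.approxPolyDP(c,2.5,True)[:,0]
    for uv in a: print(uv,uv*1.5625,"z40",fplane(z,uv,p,.04)[0,:2].round(4),"z26",fplane(z,uv,p,.026)[0,:2].round(4),"z0",fplane(z,uv,p,0)[0,:2].round(4))
E
```

```text
[290 161] [453.125  251.5625] z40 [ 0.4431 -0.2553] z26 [ 0.4448 -0.2577] z0 [ 0.448  -0.2622]
[256 166] [400.    259.375] z40 [ 0.4029 -0.2608] z26 [ 0.403  -0.2635] z0 [ 0.4031 -0.2683]
[267 239] [417.1875 373.4375] z40 [ 0.4156 -0.3548] z26 [ 0.4161 -0.3613] z0 [ 0.4173 -0.3732]
[277 245] [432.8125 382.8125] z40 [ 0.4284 -0.3637] z26 [ 0.4295 -0.3705] z0 [ 0.4316 -0.3831]
[303 241] [473.4375 376.5625] z40 [ 0.462 -0.359] z26 [ 0.4645 -0.3656] z0 [ 0.4691 -0.3779]
[295 168] [460.9375 262.5   ] z40 [ 0.4491 -0.2638] z26 [ 0.4511 -0.2666] z0 [ 0.4547 -0.2717]
```

Run:
```python
from workcell import arm
from h import *
goto(arm.observe(),(.4325,-.3148),np.radians(97.7),.026)
```

```text
t 2.6 pos [ 0.3983 -0.2713  0.2403] yaw 89.0 F [-0.3  1.1 -0.9] open 0.0933 grip 0.0
turn units first -0.097 then tool shift units [-2.3829483   1.40358195 10.71549967] world mm [  34.2  -43.5 -214.3]
```

>>> {"fn": "play_rows", "kwargs": {
  "commands": [
    [[0, 0, 0.9], [0, 0, -0.05], 1],
    [[0, 0, 0.9], [0, 0, -0.047], 1],
    [[-0.48, 0.28, 1], [0, 0, 0], 1],
    [[-0.48, 0.28, 1], [0, 0, 0], 1],
    [[-0.48, 0.28, 1], [0, 0, 0], 1],
    [[-0.47, 0.28, 1], [0, 0, 0], 1],
    [[-0.47, 0.28, 1], [0, 0, 0], 1],
    [[0, 0, 1], [0, 0, 0], 1],
    [[0, 0, 0], [0, 0, 0], 1]
  ]
}}

```text
t: 3.55
position: [0.4311, -0.3143, 0.0826]
eef_rot: [-0.002, 0.658, 0.753, -0.0]
contact_force: [-0.5, 0.6, 0.6]
opening: 0.0931
grasp_force: 0.0
```

Run:
```python
from workcell import arm
from h import *
goto(arm.observe(),(.4325,-.3148),np.radians(97.7),.026)
```

```text
t 3.5 pos [ 0.4311 -0.3143  0.0826] yaw 97.68 F [-0.5  0.6  0.6] open 0.0931 grip 0.0
turn units first -0.0 then tool shift units [-0.03516386  0.06350874  2.8295992 ] world mm [  1.4  -0.5 -56.6]
```

>>> {"fn": "play_rows", "kwargs": {
  "commands": [
    [[-0.03, 0.06, 1], [0, 0, 0], 1],
    [[0, 0, 1], [0, 0, 0], 1],
    [[0, 0, 0.55], [0, 0, 0], 1],
    [[0, 0, 0.28], [0, 0, 0], 1],
    [[0, 0, 0], [0, 0, 0], 0],
    [[0, 0, 0], [0, 0, 0], 0],
    [[0, 0, 0], [0, 0, 0], 0],
    [[0, 0, 0], [0, 0, 0], 0],
    [[0, 0, 0], [0, 0, 0], 0]
  ],
  "force": 20
}}

```text
t: 4.45
position: [0.4342, -0.315, 0.0284]
eef_rot: [0.0, 0.658, 0.753, -0.0]
contact_force: [-0.2, 0.1, -0.1]
opening: 0.0576
grasp_force: 0.0
```

>>> {"fn": "play_rows", "kwargs": {
  "commands": [
    [[0, 0, 0], [0, 0, 0], 0],
    [[0, 0, 0], [0, 0, 0], 0],
    [[0, 0, 0], [0, 0, 0], 0],
    [[0, 0, 0], [0, 0, 0], 0]
  ]
}}

```text
t: 4.85
position: [0.4338, -0.3149, 0.0281]
eef_rot: [-0.0, 0.657, 0.753, -0.0]
contact_force: [-5.2, 0.5, 5.1]
opening: 0.0459
grasp_force: 20.0
```

>>> {"fn": "play_rows", "kwargs": {
  "commands": [
    [[0, 0, -0.4], [0, 0, 0], 0],
    [[0, 0, -1], [0, 0, 0], 0],
    [[0, 0, -1], [0, 0, 0], 0],
    [[0, 0, -1], [0, 0, 0.04], 0],
    [[1, 0, -1], [0, 0, 0], 0],
    [[1, 0, -1], [0, 0, 0], 0],
    [[1, 0, -1], [0, 0, 0], 0],
    [[1, 0, -1], [0, 0, 0], 0],
    [[1, 0, -1], [0, 0, 0], 0],
    [[1, 0, 0], [0, 0, 0], 0]
  ]
}}

```text
t: 5.85
position: [0.4262, -0.1949, 0.1985]
eef_rot: [0.002, 0.681, 0.732, 0.001]
contact_force: [1.0, 0.5, -3.2]
opening: 0.0457
grasp_force: 20.0
```

>>> {"fn": "play_rows", "kwargs": {
  "commands": [
    [[1, 0, 0], [0, 0, 0], 0],
    [[1, 0, 0], [0, 0, 0], 0],
    [[1, 0, 0], [0, 0, 0], 0],
    [[1, 0, 0], [0, 0, 0], 0],
    [[1, 0, 0], [0, 0, 0], 0],
    [[1, 0, 0], [0, 0, 0], 0],
    [[0, 0, 0], [0, 0, 0], 0],
    [[0, 0, 0], [0, 0, 0], 0],
    [[0, 0, 0], [0, 0, 0], 0]
  ]
}}

```text
t: 6.75
position: [0.4167, -0.0761, 0.1962]
eef_rot: [0.0, 0.681, 0.732, 0.0]
contact_force: [0.4, 0.6, -3.4]
opening: 0.046
grasp_force: 20.0
```

Run:
```python
from workcell import arm
from h import *
wrist(arm,"w2"); z,p=load("w2"); print(p,arm.observe()["opening"],arm.observe()["contact_force"])
a=cv2.imread("pics/w2.png"); cv2.imwrite("pics/w2b.png",cv2.resize(a,(800,600),interpolation=cv2.INTER_CUBIC))
```

```text
(array([ 0.41671348, -0.0760616 ,  0.19615592]), array([1.71833735e-04, 6.81004265e-01, 7.32279425e-01, 7.58890738e-05])) 0.04589735515876499 [-0.15608045  0.00956745 -4.52550572]
```

View pics/w2b.png

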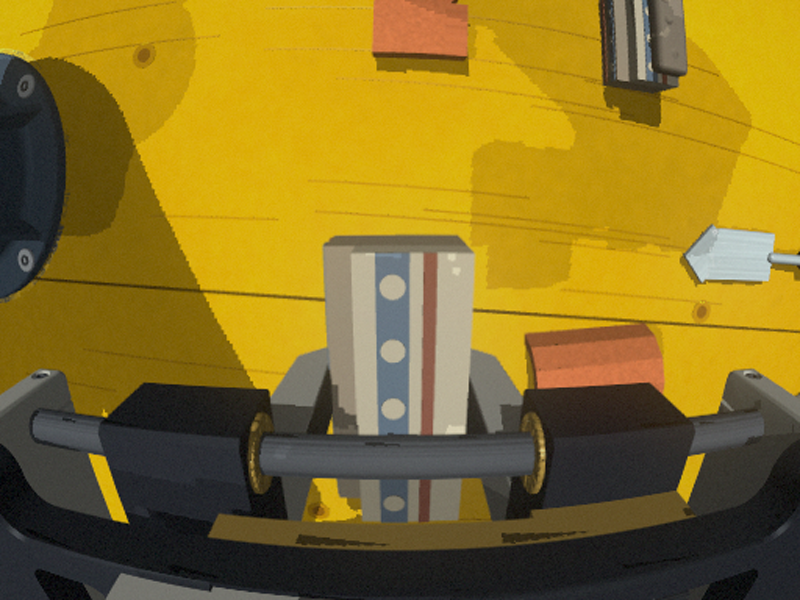

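The long piece is held centred and level; the block is at the upper right (645,40), the slab at (420,30) and the trowel tip at (690,260). I move on to see the block fully.

>>> {"fn": "play_rows", "kwargs": {
  "commands": [
    [[1, 0.7, 0], [0, 0, 0], 0],
    [[1, 0.7, 0], [0, 0, 0], 0],
    [[1, 0.7, 0], [0, 0, 0], 0],
    [[1, 0.7, 0], [0, 0, 0], 0],
    [[1, 0.7, 0], [0, 0, 0], 0],
    [[1, 0.7, 0], [0, 0, 0], 0],
    [[0, 0, 0], [0, 0, 0], 0],
    [[0, 0, 0], [0, 0, 0], 0],
    [[0, 0, 0], [0, 0, 0], 0]
  ]
}}

```text
t: 7.7
position: [0.4913, 0.0494, 0.1959]
eef_rot: [-0.0, 0.681, 0.732, -0.0]
contact_force: [-0.1, -0.5, -3.8]
opening: 0.0459
grasp_force: 20.0
```

Run:
```python
from workcell import arm
from h import *
wrist(arm,"w3"); z,p=load("w3"); print(p)
f=z["frame"].copy()
for c in blobs(f,100,roi=(150,0,420,160)):
    a=cv2.approxPolyDP(c,2.5,True)[:,0]; print("--",cv2.contourArea(c))
    for uv in a: print(uv,"z40",fplane(z,uv,p,.04)[0,:2].round(4),"z26",fplane(z,uv,p,.026)[0,:2].round(4),"z16",fplane(z,uv,p,.016)[0,:2].round(4),"z0",fplane(z,uv,p,0)[0,:2].round(4))
a=cv2.imread("pics/w3.png"); cv2.imwrite("pics/w3b.png",cv2.resize(a[:200,150:420],None,fx=2.9,fy=2.9,interpolation=cv2.INTER_CUBIC))
```

```text
(array([0.49129904, 0.04941006, 0.19589486]), array([-1.57843091e-04,  6.81179124e-01,  7.32116746e-01, -2.16970121e-04]))
-- 690.0
[207 156] z40 [0.4427 0.0752] z26 [0.4406 0.073 ] z16 [0.4391 0.0713] z0 [0.4368 0.0687]
[207 159] z40 [0.4428 0.0721] z26 [0.4408 0.0697] z16 [0.4393 0.0679] z0 [0.4369 0.0652]
[298 159] z40 [0.5361 0.0789] z26 [0.5384 0.0768] z16 [0.5401 0.0753] z0 [0.5427 0.0728]
[292 151] z40 [0.5291 0.0866] z26 [0.5311 0.0849] z16 [0.5325 0.0836] z0 [0.5347 0.0816]
[214 151] z40 [0.4497 0.0809] z26 [0.448  0.0788] z16 [0.4467 0.0774] z0 [0.4447 0.0751]
-- 2824.5
[217  98] z40 [0.4497 0.135 ] z26 [0.4479 0.1355] z16 [0.4467 0.1358] z0 [0.4447 0.1364]
[210  91] z40 [0.4421 0.1418] z26 [0.44   0.1426] z16 [0.4385 0.1432] z0 [0.4362 0.1441]
[164  93] z40 [0.3942 0.1386] z26 [0.3899 0.1393] z16 [0.3868 0.1397] z0 [0.3818 0.1405]
[165 142] z40 [0.3974 0.0876] z26 [0.3932 0.0859] z16 [0.3902 0.0847] z0 [0.3854 0.0827]
[222 142] z40 [0.4574 0.0906] z26 [0.456 0.089] z16 [0.455  0.0879] z0 [0.4535 0.0861]
[223 107] z40 [0.4563 0.1262] z26 [0.4549 0.1262] z16 [0.4538 0.1263] 
[... 394 characters left out ...]
 z40 [0.5491 0.1947] z26 [0.552 0.198] z16 [0.5541 0.2003] z0 [0.5574 0.2041]
[322 114] z40 [0.5565 0.1275] z26 [0.5597 0.1276] z16 [0.562  0.1277] z0 [0.5657 0.1279]
[319 149] z40 [0.557  0.0912] z26 [0.5603 0.0897] z16 [0.5627 0.0886] z0 [0.5664 0.0868]
[335 154] z40 [0.5749 0.0876] z26 [0.579  0.0859] z16 [0.5819 0.0847] z0 [0.5866 0.0827]
[366 154] z40 [0.6098 0.0911] z26 [0.6155 0.0896] z16 [0.6196 0.0885] z0 [0.6262 0.0867]
[370 148] z40 [0.6135 0.0981] z26 [0.6194 0.0968] z16 [0.6237 0.096 ] z0 [0.6304 0.0946]
[373  41] z40 [0.6063 0.2137] z26 [0.6119 0.2179] z16 [0.6158 0.2209] z0 [0.6222 0.2256]
[369  35] z40 [0.6014 0.2196] z26 [0.6067 0.224 ] z16 [0.6106 0.2272] z0 [0.6167 0.2323]
```

View pics/w3b.png

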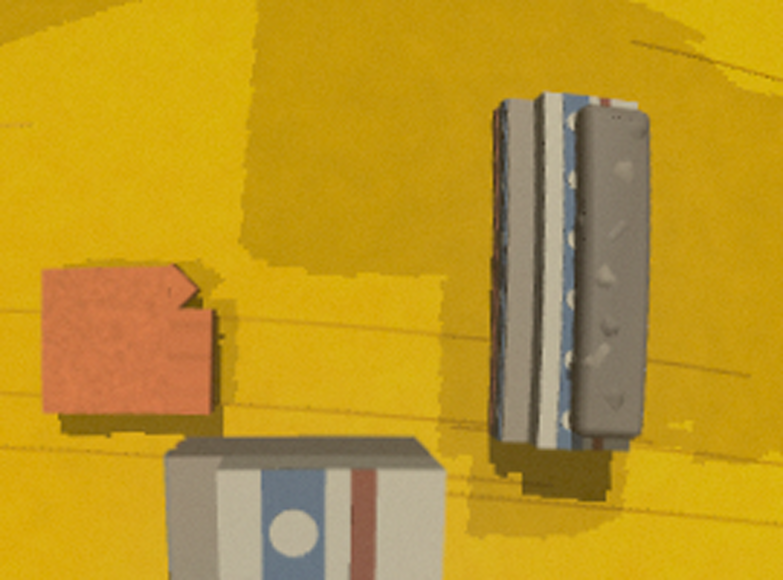

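The crop shows the slab (chip at its upper right) and the block: the front top edge (z 40) is crop (541,94)-(538,447), the ledge edge (z 26) is (505,100)-(503,441), and the back top corners are about (638,100) and (630,450).

```bash
cat > fit.py <<'E'
from h import *
def rigid(L,W):
    """planar pose (x,y,yaw) from local pts L and world pts W"""
    L=np.array(L,float);W=np.array(W,float)
    l=L-L.mean(0);w=W-W.mean(0)
    a=np.arctan2((l[:,0]*w[:,1]-l[:,1]*w[:,0]).sum(),(l*w).sum())
    M=np.array([[np.cos(a),-np.sin(a)],[np.sin(a),np.cos(a)]])
    t=W.mean(0)-M@L.mean(0); return t,a,(L@M.T+t-W)*1000
E
python3 - <<'E'
from fit import *
z,p=load("w3")
pts=[((541,94),.04,(-13,65)),((538,447),.04,(-13,-65)),((505,100),.026,(-23,65)),((503,441),.026,(-23,-65)),((630,450),.04,(23,-65)),((638,100),.04,(23,65))]
W=[fplane(z,(u[0]/2.9+150-.3,u[1]/2.9-.3),p,h)[0,:2] for u,h,_ in pts]
t,a,r=rigid([np.array(l)/1000 for *_,l in pts],W); print(t.round(4),np.degrees(a),r.round(1))
# top view check, contours of block in the top image
c=dict(np.load("top0.npz"))
for cn in blobs(c["frame"],100,roi=(165,145,230,185)):
    for uv in cv2.approxPolyDP(cn,2,True)[:,0]: print(uv,[plane(c,uv,h)[0,:2].round(4).tolist() for h in (.04,.026,0)])
E
```

```text
[0.5833 0.1532] 4.358268146674192 [[ 0.3  1.2]
 [ 0.2 -0.4]
 [ 0.2  0.8]
 [ 0.  -0.5]
 [ 0.2 -0.2]
 [-0.9 -0.9]]
[218 159] [[0.6016, 0.0835], [0.6043, 0.0845], [0.6093, 0.0864]]
[174 159] [[0.6019, 0.213], [0.6046, 0.2154], [0.6096, 0.2198]]
[174 171] [[0.5662, 0.2123], [0.5685, 0.2147], [0.5728, 0.2192]]
[176 175] [[0.5543, 0.2063], [0.5564, 0.2086], [0.5605, 0.2129]]
[216 173] [[0.5599, 0.0892], [0.5621, 0.0902], [0.5663, 0.0922]]
```

Run:
```python
from fit import *
from workcell import arm
z,p=load("w3")
Rw=R.from_quat(np.roll(p[1],-1))
for u in ((218,471),(444,471),(218,455)):
    P=fplane(z,(u[0]/2.9+150-.3,u[1]/2.9-.3),p,p[0][2]+.0119)[0]; print(u,(Rw.inv().apply(P-p[0])*1000).round(1))
# same from w2 (800/512 scale)
z,p=load("w2"); Rw=R.from_quat(np.roll(p[1],-1))
for u in ((352,250),(473,250)):
    P=fplane(z,(u[0]/1.5625-.2,u[1]/1.5625-.2),p,p[0][2]+.0119)[0]; print(u,(Rw.inv().apply(P-p[0])*1000).round(1))
s=arm.observe(); a=np.radians(4.36); c=np.array([.5833,.1532])
yax=np.array([-np.sin(a),np.cos(a)])
goto(s,c+yax*.135,a+np.pi/2,.032); print("target",c+yax*.135)
```

```text
(218, 471) [ 51.9 -11.9 -11.9]
(444, 471) [ 52.   23.5 -11.9]
(218, 455) [ 54.5 -11.9 -11.9]
(352, 250) [ 53.  -11.8 -11.9]
(473, 250) [ 53.1  23.3 -11.9]
t 7.8 pos [0.4913 0.0494 0.196 ] yaw 94.12 F [-0.4  0.1 -3.9] open 0.0459 grip 20.0
turn units first -0.003 then tool shift units [11.5752668   4.97935307  8.19961803] world mm [  81.7  238.4 -164. ]
target [0.5730369  0.28780932]
```

>>> {"fn": "play_rows", "kwargs": {
  "commands": [
    [[0.97, 0.41, 0], [0, 0, -0.003], 0],
    [[0.97, 0.41, 0], [0, 0, 0], 0],
    [[0.97, 0.41, 0], [0, 0, 0], 0],
    [[0.97, 0.41, 0], [0, 0, 0], 0],
    [[0.97, 0.41, 0], [0, 0, 0], 0],
    [[0.97, 0.41, 0], [0, 0, 0], 0],
    [[0.97, 0.41, 0], [0, 0, 0], 0],
    [[0.97, 0.41, 0], [0, 0, 0], 0],
    [[0.97, 0.41, 0], [0, 0, 0], 0],
    [[0.97, 0.41, 0.5], [0, 0, 0], 0]
  ]
}}

```text
t: 8.75
position: [0.5593, 0.2501, 0.1871]
eef_rot: [0.001, 0.679, 0.734, 0.001]
contact_force: [0.7, 0.2, -3.0]
opening: 0.046
grasp_force: 20.0
```

>>> {"fn": "play_rows", "kwargs": {
  "commands": [
    [[0.97, 0.41, 1], [0, 0, 0], 0],
    [[0.9, 0.4, 1], [0, 0, 0], 0],
    [[0, 0, 1], [0, 0, 0], 0],
    [[0, 0, 1], [0, 0, 0], 0],
    [[0, 0, 1], [0, 0, 0], 0],
    [[0, 0, 1], [0, 0, 0], 0],
    [[0, 0, 0.6], [0, 0, 0], 0],
    [[0, 0, 0], [0, 0, 0], 0],
    [[0, 0, 0], [0, 0, 0], 0],
    [[0, 0, 0], [0, 0, 0], 0]
  ]
}}

```text
t: 9.75
position: [0.5723, 0.2886, 0.0552]
eef_rot: [0.0, 0.679, 0.734, 0.001]
contact_force: [-0.3, 0.1, -3.7]
opening: 0.0459
grasp_force: 20.0
```

Run:
```python
from fit import *
from workcell import arm
a=np.radians(4.36); c=np.array([.5833,.1532]); yax=np.array([-np.sin(a),np.cos(a)])
s=arm.observe(); goto(s,c+yax*.135-np.array([.0006,0]),a+np.pi/2,.0284); print(s["eef_rot"])
```

```text
t 9.8 pos [0.5723 0.2886 0.0552] yaw 94.43 F [-0.3  0.1 -3.7] open 0.0459 grip 20.0
turn units first 0.001 then tool shift units [-0.03959007  0.00172488  1.34086596] world mm [  0.1  -0.8 -26.8]
[3.57822384e-04 6.79218659e-01 7.33935456e-01 7.95221739e-04]
```

>>> {"fn": "play_rows", "kwargs": {
  "commands": [
    [[-0.04, 0, 0.6], [0, 0, 0], 0],
    [[0, 0, 0.4], [0, 0, 0], 0],
    [[0, 0, 0.2], [0, 0, 0], 0],
    [[0, 0, 0.1], [0, 0, 0], 0],
    [[0, 0, 0.04], [0, 0, 0], 0],
    [[0, 0, 0], [0, 0, 0], 0],
    [[0, 0, 0], [0, 0, 0], 0]
  ]
}}

```text
t: 10.45
position: [0.5712, 0.2875, 0.0281]
eef_rot: [-0.0, 0.679, 0.734, -0.001]
contact_force: [-6.9, -5.5, 10.7]
opening: 0.0456
grasp_force: 20.0
```

>>> {"fn": "play_rows", "kwargs": {
  "commands": [
    [[-0.25, 0, 0], [0, 0, 0], 0],
    [[-0.25, 0, 0], [0, 0, 0], 0],
    [[-0.2, 0, 0], [0, 0, 0], 0],
    [[-0.1, 0, 0], [0, 0, 0], 0],
    [[0, 0, 0], [0, 0, 0], 0],
    [[0, 0, 0], [0, 0, 0], 0]
  ]
}}

```text
t: 11.05
position: [0.5739, 0.2722, 0.0282]
eef_rot: [0.0, 0.679, 0.734, 0.001]
contact_force: [-0.2, 2.7, 6.2]
opening: 0.0458
grasp_force: 20.0
```

>>> {"fn": "play_rows", "kwargs": {
  "commands": [
    [[-0.15, -0.01, 0], [0, 0, 0], 0],
    [[-0.1, 0, 0], [0, 0, 0], 0],
    [[-0.05, 0, 0], [0, 0, 0], 0],
    [[0, 0, 0], [0, 0, 0], 0],
    [[0, 0, 0], [0, 0, 0], 0]
  ]
}}

```text
t: 11.55
position: [0.5742, 0.2664, 0.0282]
eef_rot: [0.0, 0.679, 0.734, 0.001]
contact_force: [0.4, 4.7, 5.5]
opening: 0.0459
grasp_force: 20.0
```

>>> {"fn": "play_rows", "kwargs": {
  "commands": [
    [[-0.05, 0, 0], [0, 0, 0], 0],
    [[-0.05, 0, 0], [0, 0, 0], 0],
    [[0, 0, 0], [0, 0, 0], 0],
    [[0, 0, 0], [0, 0, 0], 0]
  ]
}}

```text
t: 11.95
position: [0.5743, 0.2656, 0.0282]
eef_rot: [-0.0, 0.679, 0.734, 0.002]
contact_force: [-1.2, 12.8, 4.7]
opening: 0.046
grasp_force: 20.0
```

>>> {"fn": "play_rows", "kwargs": {
  "commands": [
    [[-0.05, 0, 0], [0, 0, 0], 0],
    [[0, 0, 0], [0, 0, 0], 0],
    [[0, 0, 0], [0, 0, 0], 0],
    [[0, 0, 0], [0, 0, 0], 0.7],
    [[0, 0, 0], [0, 0, 0], 0.7],
    [[0, 0, 0], [0, 0, 0], 0.8],
    [[0, 0, 0], [0, 0, 0], 0.9],
    [[0, 0, -0.3], [0, 0, 0], 1],
    [[0, 0, -1], [0, 0, 0], 1]
  ]
}}

```text
t: 12.85
position: [0.5725, 0.2622, 0.0522]
eef_rot: [-0.001, 0.679, 0.734, -0.001]
contact_force: [0.2, -0.3, 0.4]
opening: 0.089
grasp_force: 0.0
```

>>> {"fn": "play_rows", "kwargs": {
  "commands": [
    [[0, 0, -1], [0, 0, 0], 1],
    [[0, 0, -1], [0, 0, 0], 1],
    [[-0.5, -0.8, -1], [0, 0, 0], 1],
    [[-0.5, -0.8, -1], [0, 0, 0], 1],
    [[-0.5, -0.8, -1], [0, 0, 0], 1],
    [[-0.5, -0.8, -1], [0, 0, 0], 1],
    [[-0.5, -0.8, -1], [0, 0, 0], 1],
    [[-0.5, -0.8, -1], [0, 0, 0], 1],
    [[-0.4, -0.8, -1], [0, 0, 0], 1],
    [[0, 0, 0], [0, 0, 0], 1]
  ]
}}

```text
t: 13.85
position: [0.4669, 0.1858, 0.236]
eef_rot: [0.001, 0.679, 0.734, 0.002]
contact_force: [0.5, 0.5, 0.3]
opening: 0.0928
grasp_force: 0.0
```

>>> {"fn": "play_rows", "kwargs": {
  "commands": [
    [[0, 0, 0], [0, 0, 0], 1],
    [[0, 0, 0], [0, 0, 0], 1]
  ]
}}

```text
t: 14.05
position: [0.4673, 0.1864, 0.2325]
eef_rot: [-0.0, 0.679, 0.734, -0.0]
contact_force: [0.6, 0.1, -0.1]
opening: 0.0929
grasp_force: 0.0
```

Run:
```python
from workcell import arm
from h import *
wrist(arm,"w4"); z,p=load("w4"); print(p)
for c in blobs(z["frame"],100,roi=(150,0,300,240)):
    a=cv2.approxPolyDP(c,2.5,True)[:,0]; print("--",cv2.contourArea(c))
    for uv in a: print(uv,uv*1.5625,"z40",fplane(z,uv,p,.04)[0,:2].round(4),"z26",fplane(z,uv,p,.026)[0,:2].round(4),"z0",fplane(z,uv,p,0)[0,:2].round(4))
a=cv2.imread("pics/w4.png"); cv2.imwrite("pics/w4b.png",cv2.resize(a,(800,600),interpolation=cv2.INTER_CUBIC))
```

```text
(array([0.46728919, 0.18643747, 0.23248802]), array([-2.28516380e-04,  6.79136424e-01,  7.34011949e-01, -3.52177301e-04]))
-- 297.0
[175 223] [273.4375 348.4375] z40 [0.3755 0.1196] z26 [0.3719 0.1137] z0 [0.3652 0.1027]
[153 227] [239.0625 354.6875] z40 [0.346  0.1111] z26 [0.3411 0.1048] z0 [0.3321 0.0932]
[150 239] [234.375  373.4375] z40 [0.341  0.0936] z26 [0.3359 0.0866] z0 [0.3266 0.0737]
[166 239] [259.375  373.4375] z40 [0.3631 0.0961] z26 [0.3589 0.0893] z0 [0.3512 0.0765]
-- 1858.0
[189 201] [295.3125 314.0625] z40 [0.3932 0.1499] z26 [0.3904 0.1453] z0 [0.385  0.1367]
[190 239] [296.875  373.4375] z40 [0.3948 0.0996] z26 [0.392  0.0928] z0 [0.3868 0.0803]
[238 239] [371.875  373.4375] z40 [0.4554 0.1053] z26 [0.4551 0.0988] z0 [0.4546 0.0867]
[238 213] [371.875  332.8125] z40 [0.4533 0.1396] z26 [0.453  0.1346] z0 [0.4523 0.1252]
[233 212] [364.0625 331.25  ] z40 [0.4473 0.1404] z26 [0.4466 0.1354] z0 [0.4454 0.126 ]
[234 206] [365.625 321.875] z40 [0.448  0.1481] z26 [0.4474 0.1434] z0 [0.4463 0.1346]
[228 200] [356.25 312.5 ] z40 [0.4404 0.155 ] z26 [0.4395 0.1506] z0 [0.4378 0.1424]
-- 2027.5
[240  15] [375.      23.4375] z40 [0.4386 0.3722] z26 [0.4376 0.3768] z0 [0.4357 0.3854]
[216  20] [337.5   31.25] z40 [0.412  0.3648] z26 [0.4098 0.3691] z0 [0.4059 0.3771]
[203  29] [317.1875  45.3125] z40 [0.3981 0.3533] z26 [0.3954 0.3572] z0 [0.3904 0.3643]
[215  74] [335.9375 115.625 ] z40 [0.4163 0.3004] z26 [0.4144 0.302 ] z0 [0.4108 0.305 ]
[242  69] [378.125  107.8125] z40 [0.446  0.3078] z26 [0.4453 0.3097] z0 [0.4441 0.3133]
[253  63] [395.3125  98.4375] z40 [0.4577 0.3156] z26 [0.4575 0.3179] z0 [0.4571 0.3221]
```

View pics/w4b.png

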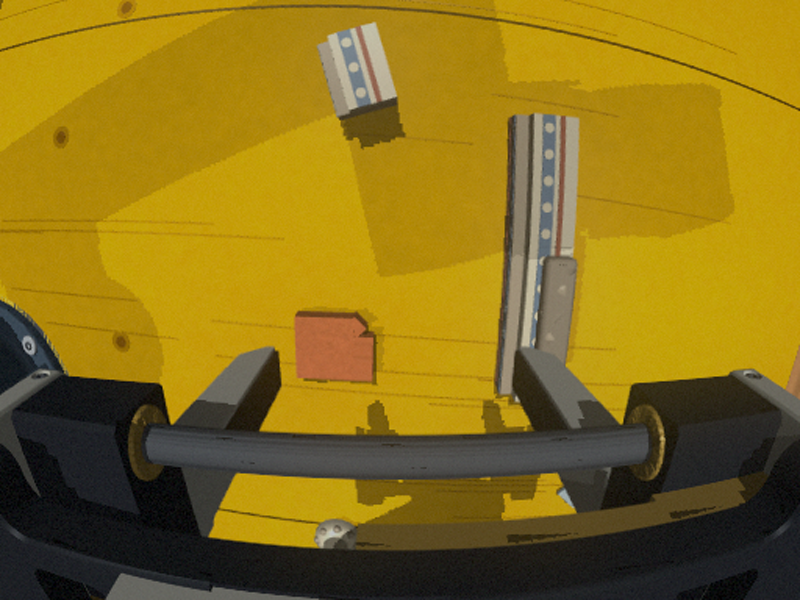

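The view shows the long piece butted against the block, with its edges and bands continuous from (545,115) to (535,390). The short piece's top is at (355,65). Its corners give centre (0.4264, 0.3365), yaw 18.65 deg, with the back edge 59.7 mm against the stated 60.

Run:
```python
from workcell import arm
from fit import *
goto(arm.observe(),(.4264,.3365),np.radians(108.65),.028)
# joint check between long and block in w4
a=cv2.imread("pics/w4.png"); cv2.imwrite("pics/w4c.png",cv2.resize(a[65:260,300:390],None,fx=3,fy=3,interpolation=cv2.INTER_CUBIC))
z,p=load("w4")
# roof tile from w1
z,p=load("w1")
f=z["frame"]; hsv=cv2.cvtColor(f,cv2.COLOR_RGB2HSV)
for c in blobs(f,100,roi=(340,45,450,135)):
    for uv in cv2.approxPolyDP(c,2.5,True)[:,0]: print(uv,uv*1.5625,[fplane(z,uv,p,h)[0,:2].round(4).tolist() for h in (0,.045)])
```

```text
t 14.1 pos [0.4672 0.1865 0.2323] yaw 94.45 F [-0.3  0.5 -0.5] open 0.0927 grip 0.0
turn units first -0.158 then tool shift units [ 7.76109554  0.46457545 10.21605002] world mm [ -40.8  150.  -204.3]
[347  53] [542.1875  82.8125] [[0.5251, -0.1163], [0.5106, -0.1257]]
[347  58] [542.1875  90.625 ] [[0.5249, -0.1232], [0.5104, -0.1318]]
[357  67] [557.8125 104.6875] [[0.5388, -0.1346], [0.5227, -0.1418]]
[361  82] [564.0625 128.125 ] [[0.5443, -0.1547], [0.5275, -0.1596]]
[363 108] [567.1875 168.75  ] [[0.5473, -0.1898], [0.5301, -0.1906]]
[359 110] [560.9375 171.875 ] [[0.5415, -0.1928], [0.5251, -0.1932]]
[359 118] [560.9375 184.375 ] [[0.5417, -0.2036], [0.5252, -0.2027]]
[421 114] [657.8125 178.125 ] [[0.6401, -0.1922], [0.6121, -0.1927]]
[430 111] [671.875  173.4375] [[0.6561, -0.1866], [0.6263, -0.1877]]
[436 102] [681.25  159.375] [[0.6668, -0.1723], [0.6357, -0.1751]]
[437  73] [682.8125 114.0625] [[0.6687, -0.1288], [0.6373, -0.1367]]
[424  52] [662.5   81.25] [[0.6459, -0.1004], [0.6173, -0.1116]]
```

>>> {"fn": "play_rows", "kwargs": {
  "commands": [
    [[0, 0, 0.3], [0, 0, -0.09], 1],
    [[0.5, 0, 0.3], [0, 0, -0.067], 1],
    [[0.5, 0, 0.3], [0, 0, 0], 1],
    [[0.5, 0, 0], [0, 0, 0], 1],
    [[0.5, 0, 0], [0, 0, 0], 1],
    [[0.5, 0, 0], [0, 0, 0], 1],
    [[0, 0, 0], [0, 0, 0], 1]
  ]
}}

```text
t: 14.8
position: [0.4519, 0.2351, 0.2155]
eef_rot: [0.0, 0.584, 0.812, 0.0]
contact_force: [0.1, 0.2, -0.1]
opening: 0.0929
grasp_force: 0.0
```

Run:
```python
from workcell import arm
from fit import *
goto(arm.observe(),(.4264,.3365),np.radians(108.65),.028)
```

```text
t 14.8 pos [0.4519 0.2351 0.2155] yaw 108.6 F [ 0.1  0.2 -0.1] open 0.0929 grip 0.0
turn units first -0.001 then tool shift units [5.20982188 0.41378546 9.37310936] world mm [ -25.5  101.4 -187.5]
```

>>> {"fn": "play_rows", "kwargs": {
  "commands": [
    [[0.8, 0.06, 0.9], [0, 0, 0], 1],
    [[0.8, 0.06, 0.9], [0, 0, 0], 1],
    [[0.8, 0.06, 0.9], [0, 0, 0], 1],
    [[0.8, 0.06, 0.9], [0, 0, 0], 1],
    [[0.8, 0.06, 0.9], [0, 0, 0], 1],
    [[0.8, 0.06, 0.9], [0, 0, 0], 1],
    [[0.4, 0.05, 0.9], [0, 0, 0], 1],
    [[0, 0, 0], [0, 0, 0], 1],
    [[0, 0, 0], [0, 0, 0], 1]
  ]
}}

```text
t: 15.7
position: [0.427, 0.335, 0.0896]
eef_rot: [0.0, 0.584, 0.812, -0.0]
contact_force: [0.8, 0.4, -0.8]
opening: 0.0929
grasp_force: 0.0
```

Run:
```python
from workcell import arm
from fit import *
goto(arm.observe(),(.4264,.3365),np.radians(108.65),.028)
c=dict(np.load("top0.npz"))
for cn in blobs(c["frame"],100,roi=(275,140,325,192)):
    r=cv2.minAreaRect(cn); b=cv2.boxPoints(r); print([plane(c,u,.0)[0,:2].round(4).tolist() for u in b],[plane(c,u,.03)[0,:2].round(4).tolist() for u in b])
    for uv in cv2.approxPolyDP(cn,1.5,True)[:,0]: print(uv,[plane(c,uv,h)[0,:2].round(4).tolist() for h in (.0,.03,.045)])
```

```text
t 15.7 pos [0.427  0.335  0.0896] yaw 108.57 F [ 0.8  0.4 -0.8] open 0.0929 grip 0.0
turn units first -0.001 then tool shift units [ 0.08082693 -0.00361495  3.08100286] world mm [ -0.6   1.5 -61.6]
[[0.6415, -0.1033], [0.6566, -0.1938], [0.5413, -0.2104], [0.5266, -0.1207]] [[0.635, -0.1012], [0.6498, -0.1897], [0.5371, -0.2059], [0.5227, -0.1182]]
[282 151] [[0.6336, -0.1085], [0.6273, -0.1063], [0.6241, -0.1052]]
[287 185] [[0.5289, -0.1224], [0.525, -0.1198], [0.523, -0.1186]]
[315 181] [[0.5409, -0.2074], [0.5366, -0.203], [0.5345, -0.2007]]
[309 147] [[0.6459, -0.1913], [0.6393, -0.1872], [0.636, -0.1852]]
[295 146] [[0.6491, -0.1485], [0.6424, -0.1454], [0.6391, -0.1438]]
```

>>> {"fn": "play_rows", "kwargs": {
  "commands": [
    [[0.08, 0, 1], [0, 0, 0], 1],
    [[0, 0, 1], [0, 0, 0], 1],
    [[0, 0, 0.7], [0, 0, 0], 1],
    [[0, 0, 0.38], [0, 0, 0], 1],
    [[0, 0, 0], [0, 0, 0], 0.3],
    [[0, 0, 0], [0, 0, 0], 0.3],
    [[0, 0, 0], [0, 0, 0], 0.3],
    [[0, 0, 0], [0, 0, 0], 0],
    [[0, 0, 0], [0, 0, 0], 0],
    [[0, 0, 0], [0, 0, 0], 0]
  ]
}}

```text
t: 16.7
position: [0.4264, 0.3367, 0.0278]
eef_rot: [0.0, 0.584, 0.812, 0.0]
contact_force: [-0.2, 0.1, -0.1]
opening: 0.0496
grasp_force: 0.0
```

>>> {"fn": "play_rows", "kwargs": {
  "commands": [
    [[0, 0, 0], [0, 0, 0], 0],
    [[0, 0, 0], [0, 0, 0], 0],
    [[0, 0, 0], [0, 0, 0], 0]
  ]
}}

```text
t: 17.0
position: [0.4263, 0.3367, 0.0278]
eef_rot: [0.0, 0.584, 0.812, 0.0]
contact_force: [-0.3, -1.2, 3.8]
opening: 0.0463
grasp_force: 19.9
```

>>> {"fn": "play_rows", "kwargs": {
  "commands": [
    [[0, 0, -0.4], [0, 0, 0], 0],
    [[0, 0, -1], [0, 0, 0], 0],
    [[0, 0, -1], [0, 0, 0.09], 0],
    [[0, 0, -1], [0, 0, 0.09], 0],
    [[0, 0, -1], [0, 0, 0.016], 0],
    [[-1, 0.1, -1], [0, 0, 0], 0],
    [[-1, 0.1, -1], [0, 0, 0], 0],
    [[-1, 0.1, -1], [0, 0, 0], 0],
    [[-1, 0.1, -1], [0, 0, 0], 0],
    [[-1, 0.1, -1], [0, 0, 0], 0]
  ]
}}

```text
t: 18.0
position: [0.4377, 0.2359, 0.2167]
eef_rot: [-0.0, 0.701, 0.713, -0.0]
contact_force: [0.5, 0.6, -2.0]
opening: 0.0462
grasp_force: 19.9
```

>>> {"fn": "play_rows", "kwargs": {
  "commands": [
    [[-1, 0.2, -1], [0, 0, 0], 0],
    [[-1, 0.2, -1], [0, 0, 0], 0],
    [[-1, 0.2, -1], [0, 0, 0], 0],
    [[-1, 0.2, -1], [0, 0, 0], 0],
    [[-1, 0.2, -1], [0, 0, 0], 0],
    [[-1, 0.2, 0], [0, 0, 0], 0],
    [[-1, 0.2, 0], [0, 0, 0], 0],
    [[-1, 0.2, 0], [0, 0, 0], 0],
    [[-1, 0.2, 0], [0, 0, 0], 0],
    [[-1, 0.2, 0], [0, 0, 0], 0]
  ]
}}

```text
t: 19.0
position: [0.4809, 0.0367, 0.3158]
eef_rot: [-0.0, 0.701, 0.713, -0.0]
contact_force: [-0.0, 0.2, -2.0]
opening: 0.0459
grasp_force: 19.9
```

>>> {"fn": "play_rows", "kwargs": {
  "commands": [
    [[-1, 0.2, 0], [0, 0, 0], 0],
    [[-1, 0.2, 0], [0, 0, 0], 0],
    [[-1, 0.2, 0], [0, 0, 0], 0],
    [[-1, 0.2, 0], [0, 0, 0], 0],
    [[-1, 0.2, 0], [0, 0, 0], 0],
    [[-1, 0.2, 0], [0, 0, 0], 0],
    [[0, 0, 0], [0, 0, 0], 0],
    [[0, 0, 0], [0, 0, 0], 0],
    [[0, 0, 0], [0, 0, 0], 0]
  ]
}}

```text
t: 19.9
position: [0.5069, -0.0814, 0.3157]
eef_rot: [-0.0, 0.701, 0.713, 0.0]
contact_force: [0.1, -0.4, -1.6]
opening: 0.0458
grasp_force: 19.9
```

Run:
```python
from workcell import arm
from h import *
wrist(arm,"w5"); z,p=load("w5"); print(p)
a=cv2.imread("pics/w5.png"); cv2.imwrite("pics/w5b.png",cv2.resize(a,(800,600),interpolation=cv2.INTER_CUBIC))
```

```text
(array([ 0.5068846 , -0.08140491,  0.3156999 ]), array([-1.48100788e-04,  7.01177219e-01,  7.12987016e-01,  1.27183801e-05]))
```

View pics/w5b.png

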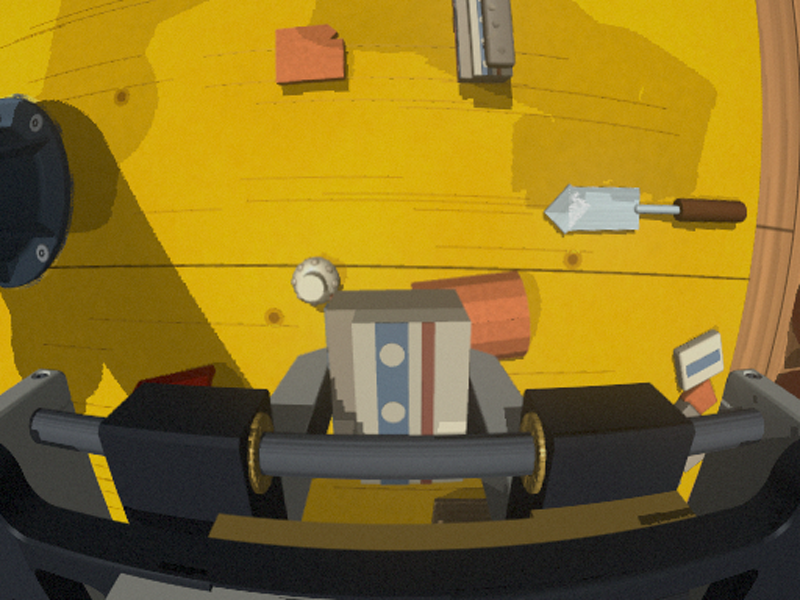

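The wrist view shows the short piece held level. The tile's +y foot runs from (412,285) to (521,270), the block's -y end is at (485,78), the boss is at (317,278), and the trowel is at (600,208).

Run:
```python
from workcell import arm
from fit import *
z,p=load("w5")
g=lambda u,h: fplane(z,(u[0]/1.5625-.2,u[1]/1.5625-.2),p,h)[0,:2]
A,B,C=g((412,284),0),g((521,270),0),g((529,355),0)
print("tile foot",A.round(4),B.round(4),np.linalg.norm(A-B),"yaw",np.degrees(np.arctan2(*(B-A)[::-1])),"back -y?",C.round(4))
print("block -y end z40",g((475,78),.04).round(4),g((511,78),.04).round(4))
# held short in tool frame: top = tcp + .0122
Rw=R.from_quat(np.roll(p[1],-1))
for u in ((355,322),(470,321)):
    P=fplane(z,(u[0]/1.5625-.2,u[1]/1.5625-.2),p,p[0][2]+.0122)[0]; print((Rw.inv().apply(P-p[0])*1000).round(1))
goto(arm.observe(),(.585,-.0095),np.radians(91),.0277)
```

```text
tile foot [ 0.5246 -0.1175] [ 0.6375 -0.1003] 0.1141801014393661 yaw 8.701053867048552 back -y? [ 0.6559 -0.195 ]
block -y end z40 [0.5758 0.0843] [0.6091 0.0872]
[ 31.3 -11.4 -12.2]
[ 31.6  23.2 -12.2]
t 19.9 pos [ 0.5069 -0.0814  0.3157] yaw 90.97 F [ 0.1 -0.2 -3. ] open 0.046 grip 19.9
turn units first -0.0 then tool shift units [ 3.52428977  3.96545237 14.39979139] world mm [  78.1   71.9 -288. ]
```

>>> {"fn": "play_rows", "kwargs": {
  "commands": [
    [[0.57, 0.66, 0.5], [0, 0, 0], 0],
    [[0.57, 0.66, 1], [0, 0, 0], 0],
    [[0.57, 0.66, 1], [0, 0, 0], 0],
    [[0.57, 0.67, 1], [0, 0, 0], 0],
    [[0.57, 0.67, 1], [0, 0, 0], 0],
    [[0.57, 0.67, 1], [0, 0, 0], 0],
    [[0, 0, 1], [0, 0, 0], 0],
    [[0, 0, 1], [0, 0, 0], 0],
    [[0, 0, 1], [0, 0, 0], 0],
    [[0, 0, 1], [0, 0, 0], 0]
  ]
}}

```text
t: 20.95
position: [0.586, -0.011, 0.1241]
eef_rot: [-0.0, 0.701, 0.713, -0.0]
contact_force: [0.5, -0.5, -1.7]
opening: 0.0463
grasp_force: 19.9
```

>>> {"fn": "play_rows", "kwargs": {
  "commands": [
    [[0, 0, 1], [0, 0, 0], 0],
    [[0, 0, 1], [0, 0, 0], 0],
    [[0, 0, 1], [0, 0, 0], 0],
    [[0, 0, 0.5], [0, 0, 0], 0],
    [[0, 0, 0], [0, 0, 0], 0],
    [[0, 0, 0], [0, 0, 0], 0],
    [[0, 0, 0], [0, 0, 0], 0]
  ]
}}

```text
t: 21.65
position: [0.5865, -0.0122, 0.0566]
eef_rot: [0.001, 0.701, 0.713, 0.001]
contact_force: [-0.2, 0.3, -1.3]
opening: 0.0463
grasp_force: 19.9
```

Run:
```python
from workcell import arm
from fit import *
goto(arm.observe(),(.5853,-.0117),np.radians(90.97),.0278)
```

```text
t 21.6 pos [ 0.5865 -0.0122  0.0566] yaw 90.94 F [-0.2  0.3 -1.3] open 0.0463 grip 19.9
turn units first -0.0 then tool shift units [ 0.02678194 -0.05854914  1.4386438 ] world mm [ -1.2   0.5 -28.8]
```

Now set it down, release and lift.

>>> {"fn": "play_rows", "kwargs": {
  "commands": [
    [[0, -0.04, 0.7], [0, 0, 0], 0],
    [[0, 0, 0.4], [0, 0, 0], 0],
    [[0, 0, 0.2], [0, 0, 0], 0],
    [[0, 0, 0.1], [0, 0, 0], 0],
    [[0, 0, 0.03], [0, 0, 0], 0],
    [[0, 0, 0], [0, 0, 0], 0],
    [[0, 0, 0], [0, 0, 0], 0]
  ]
}}

```text
t: 22.35
position: [0.5844, -0.0123, 0.0277]
eef_rot: [-0.001, 0.701, 0.713, -0.001]
contact_force: [-6.6, 0.7, 11.9]
opening: 0.0459
grasp_force: 20.0
```

>>> {"fn": "play_rows", "kwargs": {
  "commands": [
    [[0, 0, 0], [0, 0, 0], 0.6],
    [[0, 0, 0], [0, 0, 0], 0.7],
    [[0, 0, 0], [0, 0, 0], 0.8],
    [[0, 0, 0], [0, 0, 0], 1],
    [[0, 0, -0.3], [0, 0, 0], 1],
    [[0, 0, -1], [0, 0, 0], 1],
    [[0, 0, -1], [0, 0, 0], 1],
    [[0, 0, -1], [0, 0, 0], 1],
    [[0, 0, -1], [0, 0, 0.09], 1],
    [[0, 0, -1], [0, 0, 0.09], 1]
  ]
}}

```text
t: 23.35
position: [0.585, -0.0124, 0.1343]
eef_rot: [0.0, 0.796, 0.605, 0.0]
contact_force: [-0.9, 0.5, -0.5]
opening: 0.093
grasp_force: 0.0
```

>>> {"fn": "play_rows", "kwargs": {
  "commands": [
    [[0, 0, -0.8], [0, 0, 0.09], 1],
    [[0, 0, -0.8], [0, 0, 0.09], 1],
    [[0, 0, -0.8], [0, 0, 0.09], 1],
    [[0, 0, -0.6], [0, 0, 0.09], 1],
    [[0, 0, 0], [0, 0, 0.09], 1],
    [[-0.5, -0.3, 0], [0, 0, 0.09], 1],
    [[-0.9, -0.6, 0], [0, 0, 0.09], 1],
    [[-1, -0.6, 0], [0, 0, 0.09], 1],
    [[-1, -0.7, 0], [0, 0, 0.074], 1],
    [[-1, -0.7, 0], [0, 0, 0], 1]
  ]
}}

```text
t: 24.35
position: [0.4854, 0.0183, 0.1934]
eef_rot: [0.0, 1.0, 0.026, 0.0]
contact_force: [1.4, -0.3, 0.4]
opening: 0.0928
grasp_force: 0.0
```

>>> {"fn": "play_rows", "kwargs": {
  "commands": [
    [[-1, -0.7, 0], [0, 0, 0], 1],
    [[-1, -0.7, 0], [0, 0, 0], 1],
    [[-1, -0.7, 0], [0, 0, 0], 1],
    [[0, 0, 0], [0, 0, 0], 1],
    [[0, 0, 0], [0, 0, 0], 1],
    [[0, 0, 0], [0, 0, 0], 1]
  ]
}}

```text
t: 24.95
position: [0.4248, 0.0564, 0.1933]
eef_rot: [0.0, 1.0, 0.028, 0.0]
contact_force: [0.3, -0.2, -0.1]
opening: 0.0932
grasp_force: 0.0
```

Run:
```python
from workcell import arm
from h import *
wrist(arm,"w6"); z,p=load("w6")
goto(arm.observe(),(.4215,.114),np.radians(3),.028)
for c in blobs(z["frame"],100,roi=(150,0,360,240)):
    a=cv2.approxPolyDP(c,2.5,True)[:,0]; print("--",cv2.contourArea(c))
    for uv in a: print(uv,uv*1.5625,"z40",fplane(z,uv,p,.04)[0,:2].round(4),"z16",fplane(z,uv,p,.016)[0,:2].round(4),"z0",fplane(z,uv,p,0)[0,:2].round(4))
a=cv2.imread("pics/w6.png"); cv2.imwrite("pics/w6b.png",cv2.resize(a,(800,600),interpolation=cv2.INTER_CUBIC))
```

```text
t 25.0 pos [0.4248 0.0563 0.1932] yaw 3.25 F [-0.2 -0.   0.9] open 0.093 grip 0.0
turn units first 0.003 then tool shift units [-0.0125367  -2.88721862  8.25960274] world mm [  -3.3   57.7 -165.2]
-- 278.0
[334 223] [521.875  348.4375] z40 [ 0.3869 -0.0344] z16 [ 0.3778 -0.0421] z0 [ 0.3717 -0.0473]
[342 239] [534.375  373.4375] z40 [ 0.3678 -0.047 ] z16 [ 0.3571 -0.0557] z0 [ 0.35   -0.0616]
[359 239] [560.9375 373.4375] z40 [ 0.3682 -0.068 ] z16 [ 0.3576 -0.0784] z0 [ 0.3505 -0.0853]
[359 233] [560.9375 364.0625] z40 [ 0.3757 -0.0665] z16 [ 0.3657 -0.0768] z0 [ 0.359  -0.0837]
[353 227] [551.5625 354.6875] z40 [ 0.3829 -0.0578] z16 [ 0.3734 -0.0674] z0 [ 0.3671 -0.0737]
-- 276.0
[174 223] [271.875  348.4375] z40 [0.3768 0.1415] z16 [0.3668 0.148 ] z0 [0.3602 0.1524]
[153 227] [239.0625 354.6875] z40 [0.3699 0.1666] z16 [0.3594 0.1751] z0 [0.3524 0.1808]
[150 239] [234.375  373.4375] z40 [0.3546 0.1713] z16 [0.3428 0.1802] z0 [0.335  0.1862]
[165 239] [257.8125 373.4375] z40 [0.3563 0.153 ] z16 [0.3447 0.1604] z0 [0.337  0.1654]
-- 2705.0
[192 151] [300.     235.9375] z40 [0.457  0.
[... 1061 characters left out ...]
 ] z40 [ 0.5741 -0.041 ] z16 [ 0.5801 -0.0493] z0 [ 0.5841 -0.0548]
[357  19] [557.8125  29.6875] z40 [ 0.6089 -0.0401] z16 [ 0.6177 -0.0483] z0 [ 0.6235 -0.0537]
-- 4142.5
[230   5] [359.375    7.8125] z40 [0.6099 0.0908] z16 [0.6188 0.0932] z0 [0.6247 0.0948]
[224   8] [350.   12.5] z40 [0.6064 0.0966] z16 [0.6149 0.0995] z0 [0.6207 0.1014]
[221   2] [345.3125   3.125 ] z40 [0.6132 0.1002] z16 [0.6223 0.1033] z0 [0.6284 0.1054]
[150   9] [234.375   14.0625] z40 [0.6082 0.175 ] z16 [0.6169 0.1842] z0 [0.6228 0.1903]
[150  59] [234.375   92.1875] z40 [0.5522 0.17  ] z16 [0.5564 0.1788] z0 [0.5592 0.1847]
[232  53] [362.5     82.8125] z40 [0.5579 0.0855] z16 [0.5626 0.0875] z0 [0.5657 0.0888]
```

View pics/w6b.png

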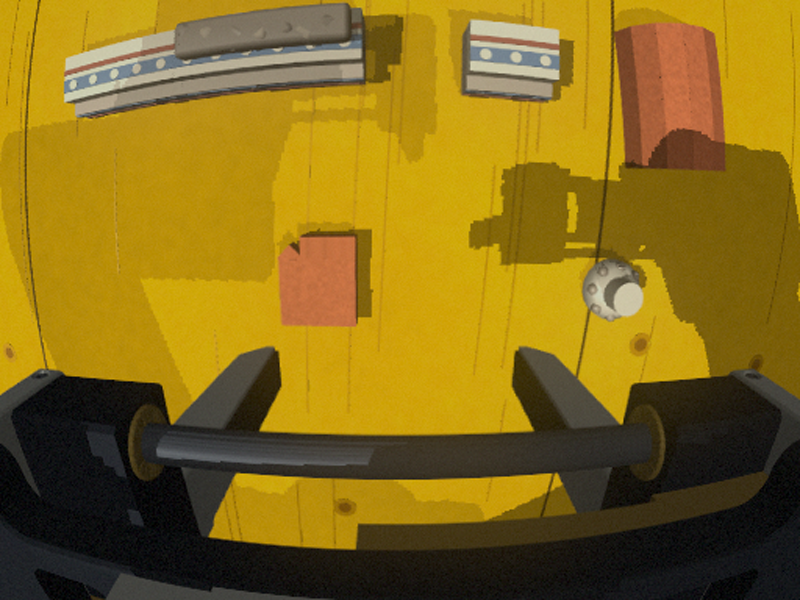

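The view shows the short piece standing square at (511,60) between the block end (363,45) and the tile's left foot (617,30)-(627,165). The slab is at (320,280) with its top corners at (281,325), (355,325) and (355,235), and the boss knob is at (628,298).

Run:
```python
from workcell import arm
from fit import *
z,p=load("w6")
g=lambda u,h: fplane(z,(u[0]/1.5625-.2,u[1]/1.5625-.2),p,h)[0,:2]
for n,u,h in (("tile foot",(616,30),0),("tile foot",(627,166),0),("tile -y front",(725,170),0),("tile +y foot z10",(616,30),.01),("tile back -y",(712,30),.03)): print(n,g(u,h).round(4))
s=[((463,96),0,(-23,30)),((551,100),.026,(-23,-30)),((468,77),.04,(-13,30)),((558,81),.04,(-13,-30)),((470,21),.04,(23,30)),((558,28),.04,(23,-30))]
t,a,r=rigid([np.array(l)/1000 for *_,l in s],[g(u,h) for u,h,_ in s]);print("short",t.round(4),np.degrees(a),r.round(1))
s=[((281,325),.016,(-33,28)),((355.5,325.5),.016,(-33,-28)),((355.5,235.5),.016,(33,-28))]
t,a,r=rigid([np.array(l)/1000 for *_,l in s],[g(u,h) for u,h,_ in s]);print("slab",t.round(4),np.degrees(a),r.round(1))
goto(arm.observe(),t,a,.026)
```

```text
tile foot [ 0.6343 -0.1029]
tile foot [ 0.5248 -0.1177]
tile -y front [ 0.5384 -0.22  ]
tile +y foot z10 [ 0.6304 -0.098 ]
tile back -y [ 0.6473 -0.1776]
short [ 0.5839 -0.0109] 3.008100753301565 [[-1.6  1.3]
 [ 1.3 -0.8]
 [ 2.6 -0.9]
 [ 0.2 -0.5]
 [-0.6  0.6]
 [-1.9  0.3]]
slab [0.4212 0.1139] 2.572502457337532 [[ 0.5 -0.2]
 [-0.2 -0.2]
 [-0.3  0.4]]
t 25.0 pos [0.4248 0.0563 0.1932] yaw 3.25 F [-0.2 -0.   0.9] open 0.093 grip 0.0
turn units first 0.008 then tool shift units [-0.04855431 -2.88152756  8.35960274] world mm [  -3.6   57.5 -167.2]
```

>>> {"fn": "play_rows", "kwargs": {
  "commands": [
    [[0, -0.7, 0.8], [0, 0, 0.008], 1],
    [[-0.05, -0.7, 1], [0, 0, 0], 1],
    [[0, -0.7, 1], [0, 0, 0], 1],
    [[0, -0.7, 1], [0, 0, 0], 1],
    [[0, -0.08, 1], [0, 0, 0], 1],
    [[0, 0, 1], [0, 0, 0], 1],
    [[0, 0, 0.6], [0, 0, 0], 1],
    [[0, 0, 0], [0, 0, 0], 1],
    [[0, 0, 0], [0, 0, 0], 1]
  ]
}}

```text
t: 25.9
position: [0.4207, 0.114, 0.0654]
eef_rot: [-0.0, 1.0, 0.022, 0.0]
contact_force: [-0.3, 0.0, -0.6]
opening: 0.0927
grasp_force: 0.0
```

Run:
```python
from workcell import arm
from fit import *
goto(arm.observe(),(.4212,.1139),np.radians(2.7),.0245)
```

```text
t 25.9 pos [0.4207 0.114  0.0654] yaw 2.53 F [-0.3  0.  -0.6] open 0.0927 grip 0.0
turn units first -0.002 then tool shift units [0.02370956 0.00724727 2.04268361] world mm [  0.5  -0.1 -40.9]
```

>>> {"fn": "play_rows", "kwargs": {
  "commands": [
    [[0.02, 0, 1], [0, 0, 0], 1],
    [[0, 0, 0.7], [0, 0, 0], 1],
    [[0, 0, 0.34], [0, 0, 0], 1],
    [[0, 0, 0], [0, 0, 0], 0.4],
    [[0, 0, 0], [0, 0, 0], 0.4],
    [[0, 0, 0], [0, 0, 0], 0.4],
    [[0, 0, 0], [0, 0, 0], 0],
    [[0, 0, 0], [0, 0, 0], 0],
    [[0, 0, 0], [0, 0, 0], 0],
    [[0, 0, 0], [0, 0, 0], 0]
  ],
  "force": 15
}}

```text
t: 26.9
position: [0.4209, 0.1142, 0.0245]
eef_rot: [-0.0, 1.0, 0.022, 0.0]
contact_force: [-0.8, 0.0, 6.2]
opening: 0.0558
grasp_force: 15.0
```

>>> {"fn": "play_rows", "kwargs": {
  "commands": [
    [[0, 0, 0], [0, 0, 0], 0],
    [[0, 0, 0], [0, 0, 0], 0]
  ]
}}

```text
t: 27.1
position: [0.4209, 0.1142, 0.0245]
eef_rot: [-0.0, 1.0, 0.022, 0.0]
contact_force: [-1.0, -0.8, 6.0]
opening: 0.0557
grasp_force: 15.0
```

Run:
```python
from workcell import arm
from fit import *
goto(arm.observe(),(.6641,.1594),np.radians(4.36),.0245)
```

```text
t 27.1 pos [0.4209 0.1142 0.0245] yaw 2.56 F [-1.  -0.8  6. ] open 0.0557 grip 15.0
turn units first -0.02 then tool shift units [ 1.22973763e+01 -1.32791408e+00  1.63008674e-03] world mm [243.2  45.2  -0. ]
```

>>> {"fn": "play_rows", "kwargs": {
  "commands": [
    [[0, 0, -0.4], [0, 0, 0], 0],
    [[0, 0, -1], [0, 0, 0], 0],
    [[0, 0, -1], [0, 0, -0.02], 0],
    [[0, 0, -1], [0, 0, 0], 0],
    [[0.9, -0.13, -1], [0, 0, 0], 0],
    [[1, -0.13, -1], [0, 0, 0], 0],
    [[1, -0.13, -0.6], [0, 0, 0], 0],
    [[1, -0.13, 0], [0, 0, 0], 0],
    [[1, -0.13, 0], [0, 0, 0], 0],
    [[1, -0.13, 0], [0, 0, 0], 0]
  ]
}}

```text
t: 28.1
position: [0.5377, 0.1389, 0.1447]
eef_rot: [-0.0, 0.999, 0.038, -0.0]
contact_force: [-0.8, 0.0, -1.6]
opening: 0.0559
grasp_force: 15.0
```

>>> {"fn": "play_rows", "kwargs": {
  "commands": [
    [[1, -0.11, 0], [0, 0, 0], 0],
    [[1, -0.11, 0], [0, 0, 0], 0],
    [[1, -0.11, 0], [0, 0, 0], 0],
    [[1, -0.11, 0], [0, 0, 0], 0],
    [[1, -0.11, 0], [0, 0, 0], 0],
    [[1, 0, 0.4], [0, 0, 0], 0],
    [[0.4, 0, 0.8], [0, 0, 0], 0],
    [[0, 0, 1], [0, 0, 0], 0],
    [[0, 0, 0], [0, 0, 0], 0],
    [[0, 0, 0], [0, 0, 0], 0]
  ]
}}

```text
t: 29.1
position: [0.6637, 0.1594, 0.1007]
eef_rot: [0.0, 0.999, 0.038, -0.0]
contact_force: [0.0, -0.5, 0.4]
opening: 0.0557
grasp_force: 15.0
```

Run:
```python
from workcell import arm
from fit import *
goto(arm.observe(),(.6641,.1594),np.radians(4.36),.0248)
```

```text
t 29.1 pos [0.6637 0.1594 0.1007] yaw 4.35 F [ 0.  -0.5  0.4] open 0.0557 grip 15.0
turn units first -0.0 then tool shift units [ 1.85218568e-02 -2.25414639e-04  3.79317786e+00] world mm [  0.4   0.  -75.9]
```

>>> {"fn": "play_rows", "kwargs": {
  "commands": [
    [[0.02, 0, 1], [0, 0, 0], 0],
    [[0, 0, 1], [0, 0, 0], 0],
    [[0, 0, 0.9], [0, 0, 0], 0],
    [[0, 0, 0.5], [0, 0, 0], 0],
    [[0, 0, 0.25], [0, 0, 0], 0],
    [[0, 0, 0.1], [0, 0, 0], 0],
    [[0, 0, 0.04], [0, 0, 0], 0],
    [[0, 0, 0], [0, 0, 0], 0],
    [[0, 0, 0], [0, 0, 0], 0]
  ]
}}

```text
t: 30.0
position: [0.6646, 0.1595, 0.025]
eef_rot: [-0.0, 0.999, 0.038, 0.0]
contact_force: [0.1, 0.6, -0.8]
opening: 0.0563
grasp_force: 15.0
```

>>> {"fn": "play_rows", "kwargs": {
  "commands": [
    [[0, 0, 0.04], [0, 0, 0], 0],
    [[0, 0, 0], [0, 0, 0], 0],
    [[0, 0, 0], [0, 0, 0], 0.7],
    [[0, 0, 0], [0, 0, 0], 0.8],
    [[0, 0, 0], [0, 0, 0], 0.9],
    [[0, 0, -0.3], [0, 0, 0], 0.9],
    [[0, 0, -1], [0, 0, 0], 0.9],
    [[0, 0, -1], [0, 0, 0], 0.9],
    [[0, 0, -1], [0, 0, 0], 0.9],
    [[0, 0, -1], [0, 0, 0], 0.9]
  ]
}}

```text
t: 31.0
position: [0.6644, 0.1594, 0.1109]
eef_rot: [-0.0, 0.999, 0.038, 0.0]
contact_force: [-0.1, 0.2, -0.5]
opening: 0.0836
grasp_force: 0.0
```

>>> {"fn": "play_rows", "kwargs": {
  "commands": [
    [[-1, 0, -1], [0, 0, 0], 0.8],
    [[-1, 0, -1], [0, 0, 0], 0.8],
    [[-1, 0, -1], [0, 0, 0], 0.8],
    [[-1, 0, 0], [0, 0, 0], 0.8],
    [[-1, 0, 0], [0, 0, 0], 0.8],
    [[0, 0, 0], [0, 0, 0], 0.8],
    [[0, 0, 0], [0, 0, 0], 0.8]
  ]
}}

```text
t: 31.7
position: [0.5653, 0.1519, 0.1702]
eef_rot: [-0.0, 0.999, 0.038, 0.001]
contact_force: [0.6, -0.5, 0.8]
opening: 0.0747
grasp_force: 0.0
```

Run:
```python
from workcell import arm
from fit import *
wrist(arm,"w7"); z,p=load("w7"); print(p)
a=cv2.imread("pics/w7.png"); cv2.imwrite("pics/w7b.png",cv2.resize(a,(800,600),interpolation=cv2.INTER_CUBIC))
for n,u in (("w1",(431,67)),("w5",(315,288)),("w6",(628,298))):
    z,p=load(n); print(n,fplane(z,(u[0]/1.5625-.2,u[1]/1.5625-.2),p,.036)[0].round(4))
goto(arm.observe(),(.43,-.116),np.radians(0),.2)
```

```text
(array([0.56525971, 0.15191701, 0.17024497]), array([-7.32477699e-05,  9.99276330e-01,  3.80328213e-02,  5.61076780e-04]))
w1 [ 0.4279 -0.115   0.036 ]
w5 [ 0.4313 -0.1142  0.036 ]
w6 [ 0.4276 -0.1137  0.036 ]
t 31.8 pos [0.5655 0.1519 0.17  ] yaw 4.35 F [ 0.4 -0.1 -0. ] open 0.0743 grip 0.0
turn units first 0.048 then tool shift units [-6.77588905 13.3948529  -1.49947641] world mm [-135.5 -267.9   30. ]
```

View pics/w7b.png

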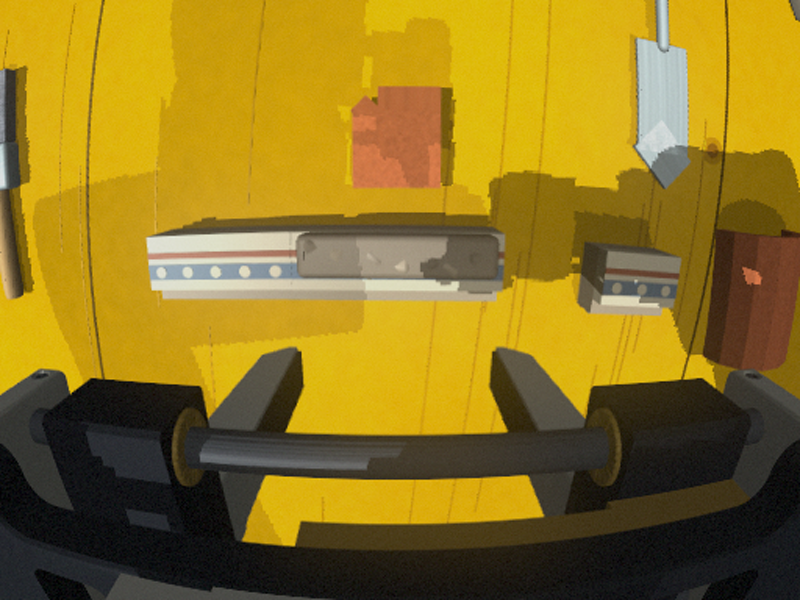

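The view shows the long piece and block flush in one line (joint at (295,262), front and back edges continuous). The slab is squarely behind the block, with its front edge (352,187)-(440,187). The short piece stands clear of the block and the tile, and the trowel and brush are untouched.

Run:
```python
from workcell import arm
from fit import *
z,p=load("w7")
g=lambda u,h: fplane(z,(u[0]/1.5625-.2,u[1]/1.5625-.2),p,h)[0,:2]
s=[((352,188),.016,(-33,28)),((440.5,188),.016,(-33,-28)),((441,87),.016,(33,-28))]
t,a,r=rigid([np.array(l)/1000 for *_,l in s],[g(u,h) for u,h,_ in s]);print("slab",t.round(4),np.degrees(a),r.round(1))
s=[((504,236),.04,(23,-65)),((148,237),.04,(23,165)),((148,291),.04,(-13,165))]
t2,a2,r=rigid([np.array(l)/1000 for *_,l in s],[g(u,h) for u,h,_ in s]);print("block+long",t2.round(4),np.degrees(a2),r.round(1))
M=np.array([[np.cos(a2),np.sin(a2)],[-np.sin(a2),np.cos(a2)]]);print("slab in block frame mm",(M@(t-t2)*1000).round(1),np.degrees(a-a2))
goto(arm.observe(),(.428,-.1145),None,.16)
```

```text
slab [0.6645 0.1597] 4.171539771915359 [[ 0.1 -0.3]
 [-0.2  0.2]
 [ 0.1  0.1]]
block+long [0.5819 0.1538] 3.662075828289607 [[-0.4  0.1]
 [-0.3  2. ]
 [ 0.6 -2.1]]
slab in block frame mm [82.8  0.6] 0.5094639436257526
t 31.8 pos [0.5655 0.1519 0.17  ] yaw 4.35 F [ 0.4 -0.1 -0. ] open 0.0743 grip 0.0
turn units first -0.0 then tool shift units [-7.86701409 12.75956193  0.50052359] world mm [-137.5 -266.4  -10. ]
```

>>> {"fn": "play_rows", "kwargs": {
  "commands": [
    [[-0.6, 1, 0], [0, 0, 0], 0.8],
    [[-0.6, 1, 0], [0, 0, 0], 0.8],
    [[-0.6, 1, 0], [0, 0, 0], 0.8],
    [[-0.6, 1, 0], [0, 0, 0], 0.8],
    [[-0.6, 1, 0], [0, 0, 0], 0.8],
    [[-0.6, 1, 0], [0, 0, 0], 0.8],
    [[-0.6, 1, 0], [0, 0, 0], 0.8],
    [[-0.6, 1, 0], [0, 0, 0], 0.8],
    [[-0.6, 1, 0], [0, 0, 0], 0.8],
    [[-0.6, 1, 0], [0, 0, 0], 0.8]
  ]
}}

```text
t: 32.75
position: [0.4607, -0.0578, 0.1697]
eef_rot: [0.0, 0.999, 0.038, 0.0]
contact_force: [0.3, 0.7, 0.2]
opening: 0.0743
grasp_force: 0.0
```

>>> {"fn": "play_rows", "kwargs": {
  "commands": [
    [[-0.6, 1, 0], [0, 0, 0], 0.8],
    [[-0.6, 1, 0], [0, 0, 0], 0.8],
    [[-0.6, 0.76, 0.5], [0, 0, 0], 0.8],
    [[0, 0, 0], [0, 0, 0], 0.8],
    [[0, 0, 0], [0, 0, 0], 0.8],
    [[0, 0, 0], [0, 0, 0], 0.8]
  ]
}}

```text
t: 33.35
position: [0.4293, -0.1142, 0.1599]
eef_rot: [0.0, 0.999, 0.038, 0.0]
contact_force: [1.0, 0.7, -1.0]
opening: 0.0742
grasp_force: 0.0
```

Run:
```python
from workcell import arm
from fit import *
wrist(arm,"w8"); z,p=load("w8"); goto(arm.observe(),(.428,-.1145),None,.042)
u=fproj(z,np.array([[.428,-.1145,.036]]),p)[0]; print(u)
x,y=int(u[0])-75,int(u[1])-75
a=cv2.imread("pics/w8.png")[max(y,0):y+150,x:x+150]; cv2.imwrite("pics/w8b.png",cv2.resize(a,None,fx=4,fy=4,interpolation=cv2.INTER_CUBIC)); print(x,y)
```

```text
t 33.4 pos [ 0.4292 -0.1141  0.1599] yaw 4.4 F [0.  0.2 0.4] open 0.0742 grip 0.0
turn units first -0.0 then tool shift units [-0.06366708  0.0160375   5.89556188] world mm [  -1.2   -0.4 -117.9]
[253.95979698 193.93842363]
178 118
```

View pics/w8b.png

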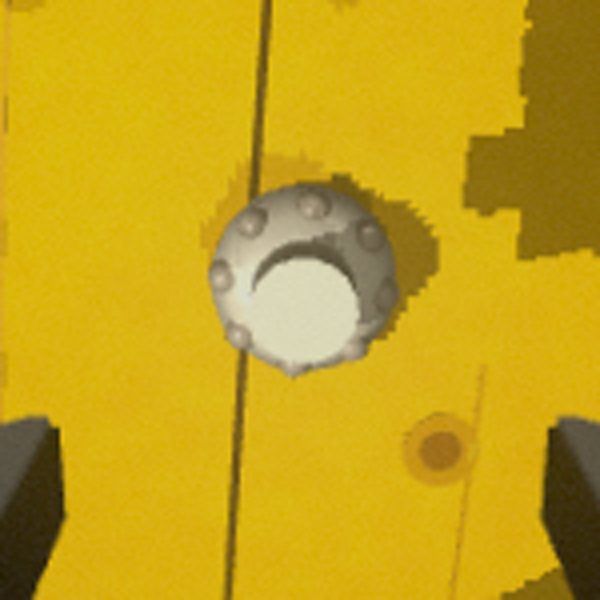

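The close view shows the boss upright between the open fingers, with the knob top centred at crop (304,310), about 1 mm towards -x of the estimate. Descending onto the knob.

>>> {"fn": "play_rows", "kwargs": {
  "commands": [
    [[-0.11, 0, 1], [0, 0, 0], 0.7],
    [[0, 0, 1], [0, 0, 0], 0.7],
    [[0, 0, 1], [0, 0, 0], 0.7],
    [[0, 0, 1], [0, 0, 0], 0.7],
    [[0, 0, 1], [0, 0, 0], 0.7],
    [[0, 0, 0.6], [0, 0, 0], 0.7],
    [[0, 0, 0.25], [0, 0, 0], 0.6],
    [[0, 0, 0], [0, 0, 0], 0.4],
    [[0, 0, 0], [0, 0, 0], 0.4],
    [[0, 0, 0], [0, 0, 0], 0.4]
  ],
  "force": 10
}}

```text
t: 34.4
position: [0.4267, -0.1148, 0.0433]
eef_rot: [0.0, 0.999, 0.038, 0.001]
contact_force: [-0.4, 1.3, 0.3]
opening: 0.0391
grasp_force: 0.0
```

>>> {"fn": "play_rows", "kwargs": {
  "commands": [
    [[0, 0, 0], [0, 0, 0], 0],
    [[0, 0, 0], [0, 0, 0], 0],
    [[0, 0, 0], [0, 0, 0], 0],
    [[0, 0, 0], [0, 0, 0], 0],
    [[0, 0, 0], [0, 0, 0], 0]
  ]
}}

```text
t: 34.9
position: [0.4265, -0.1147, 0.043]
eef_rot: [0.0, 0.999, 0.038, 0.0]
contact_force: [0.0, 0.4, 5.9]
opening: 0.0256
grasp_force: 10.0
```

>>> {"fn": "play_rows", "kwargs": {
  "commands": [
    [[0, 0, -0.3], [0, 0, 0], 0],
    [[0, 0, -1], [0, 0, 0], 0],
    [[0, 0, -1], [0, 0, 0], 0],
    [[0, 0, -1], [0, 0, 0], 0],
    [[0, 0, -1], [0, 0, 0], 0],
    [[0.5, -0.5, -1], [0, 0, 0], 0],
    [[1, -1, -1], [0, 0, 0], 0],
    [[1, -1, 0], [0, 0, 0], 0],
    [[1, -1, 0], [0, 0, 0], 0],
    [[1, -1, 0], [0, 0, 0], 0]
  ]
}}

```text
t: 35.9
position: [0.5097, -0.0171, 0.1691]
eef_rot: [0.0, 0.999, 0.038, 0.0]
contact_force: [0.2, -1.4, -0.7]
opening: 0.0257
grasp_force: 10.0
```

>>> {"fn": "play_rows", "kwargs": {
  "commands": [
    [[1, -1, 0], [0, 0, 0], 0],
    [[1, -1, 0], [0, 0, 0], 0],
    [[1, -1, 0], [0, 0, 0], 0],
    [[1, -1, 0], [0, 0, 0], 0],
    [[1, -1, 0], [0, 0, 0], 0],
    [[1, -1, 0], [0, 0, 0], 0],
    [[0, 0, 0], [0, 0, 0], 0],
    [[0, 0, 0], [0, 0, 0], 0],
    [[0, 0, 0], [0, 0, 0], 0]
  ]
}}

```text
t: 36.8
position: [0.6191, 0.11, 0.1686]
eef_rot: [0.0, 0.999, 0.038, -0.0]
contact_force: [0.5, 0.4, -0.8]
opening: 0.026
grasp_force: 10.0
```

Run:
```python
from workcell import arm
from fit import *
wrist(arm,"w9"); goto(arm.observe(),(.664,.1594),None,.0595)
a=cv2.imread("pics/w9.png"); cv2.imwrite("pics/w9b.png",cv2.resize(a,(800,600),interpolation=cv2.INTER_CUBIC))
```

```text
t 36.9 pos [0.6192 0.11   0.1687] yaw 4.32 F [ 0.9 -0.1 -1. ] open 0.0256 grip 10.0
turn units first -0.0 then tool shift units [ 2.42146575 -2.29635069  5.46053715] world mm [  44.8   49.4 -109.2]
```

View pics/w9b.png

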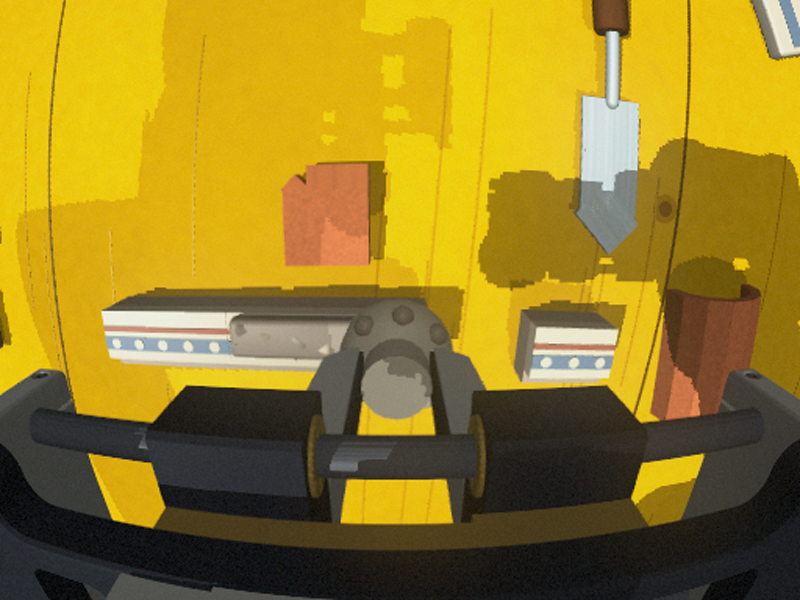

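The boss is held level under the gripper, and the slab is at (326,215), clear behind the block. Moving over it and lowering.

>>> {"fn": "play_rows", "kwargs": {
  "commands": [
    [[0.8, -0.77, 0], [0, 0, 0], 0],
    [[0.8, -0.77, 0], [0, 0, 0], 0],
    [[0.82, -0.76, 0.6], [0, 0, 0], 0],
    [[0, 0, 1], [0, 0, 0], 0],
    [[0, 0, 1], [0, 0, 0], 0],
    [[0, 0, 1], [0, 0, 0], 0],
    [[0, 0, 1], [0, 0, 0], 0],
    [[0, 0, 0.4], [0, 0, 0], 0],
    [[0, 0, 0], [0, 0, 0], 0],
    [[0, 0, 0], [0, 0, 0], 0]
  ]
}}

```text
t: 37.85
position: [0.6649, 0.1601, 0.0697]
eef_rot: [-0.0, 0.999, 0.038, 0.001]
contact_force: [0.0, 0.1, -0.5]
opening: 0.0255
grasp_force: 10.0
```

Run:
```python
from workcell import arm
from fit import *
goto(arm.observe(),(.664,.1594),None,.059)
```

```text
t 37.9 pos [0.6649 0.1601 0.0697] yaw 4.34 F [ 0.   0.1 -0.5] open 0.0255 grip 10.0
turn units first -0.0 then tool shift units [-0.04753289  0.02909543  0.53255139] world mm [ -0.9  -0.7 -10.7]
```

>>> {"fn": "play_rows", "kwargs": {
  "commands": [
    [[-0.04, 0.03, 0.25], [0, 0, 0], 0],
    [[0, 0, 0.15], [0, 0, 0], 0],
    [[0, 0, 0.08], [0, 0, 0], 0],
    [[0, 0, 0.05], [0, 0, 0], 0],
    [[0, 0, 0], [0, 0, 0], 0],
    [[0, 0, 0], [0, 0, 0], 0],
    [[0, 0, 0], [0, 0, 0], 0]
  ]
}}

```text
t: 38.55
position: [0.6638, 0.1596, 0.059]
eef_rot: [0.0, 0.999, 0.038, 0.0]
contact_force: [-3.2, -1.3, 8.0]
opening: 0.0256
grasp_force: 10.0
```

Contact is made at the expected height (8 N). Release, lift and check.

>>> {"fn": "play_rows", "kwargs": {
  "commands": [
    [[0, 0, 0], [0, 0, 0], 0.4],
    [[0, 0, 0], [0, 0, 0], 0.5],
    [[0, 0, 0], [0, 0, 0], 0.6],
    [[0, 0, -0.2], [0, 0, 0], 0.6],
    [[0, 0, -0.8], [0, 0, 0], 0.6],
    [[0, 0, -1], [0, 0, 0], 0.6],
    [[0, 0, -1], [0, 0, 0], 0.6],
    [[-1, 0, -1], [0, 0, 0], 0.6],
    [[-1, 0, -1], [0, 0, 0], 0.6],
    [[-1, 0, -1], [0, 0, 0], 0.6]
  ]
}}

```text
t: 39.55
position: [0.6033, 0.155, 0.1801]
eef_rot: [-0.0, 0.999, 0.038, 0.001]
contact_force: [0.7, 0.2, 0.5]
opening: 0.0559
grasp_force: 0.0
```

>>> {"fn": "play_rows", "kwargs": {
  "commands": [
    [[-1, 0, -1], [0, 0, 0], 0.6],
    [[-1, 0, 0], [0, 0, 0], 0.6],
    [[-1, 0, 0], [0, 0, 0], 0.6],
    [[0, 0, 0], [0, 0, 0], 0.6],
    [[0, 0, 0], [0, 0, 0], 0.6],
    [[0, 0, 0], [0, 0, 0], 0.6]
  ]
}}

```text
t: 40.15
position: [0.545, 0.1505, 0.1985]
eef_rot: [-0.0, 0.999, 0.038, 0.001]
contact_force: [-0.1, -0.5, -0.0]
opening: 0.0558
grasp_force: 0.0
```

Run:
```python
from workcell import arm
from fit import *
wrist(arm,"w10"); z,p=load("w10"); print(p)
a=cv2.imread("pics/w10.png"); cv2.imwrite("pics/w10b.png",cv2.resize(a,(800,600),interpolation=cv2.INTER_CUBIC))
```

```text
(array([0.5450308 , 0.1505092 , 0.19850313]), array([-7.37438313e-05,  9.99280459e-01,  3.79246863e-02,  5.26424619e-04]))
```

View pics/w10b.png

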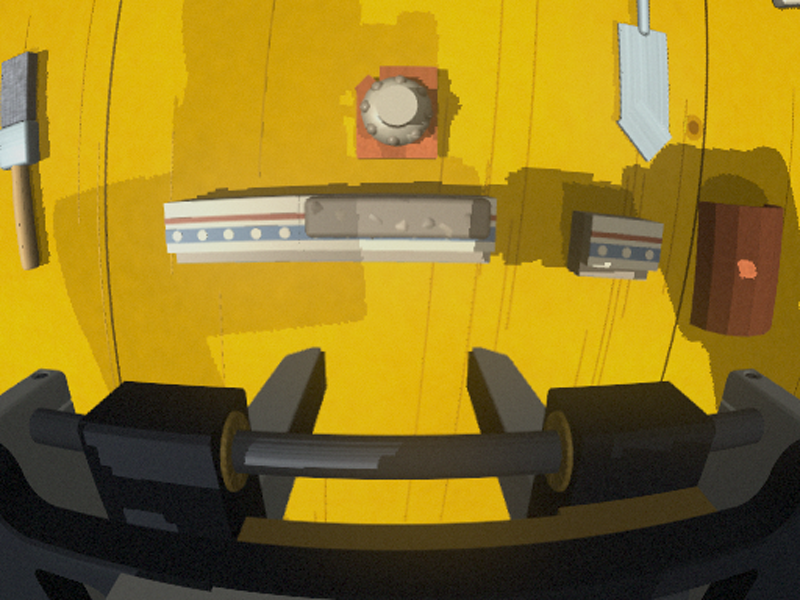

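The final view shows everything in place. The long piece is flush on the block's far end (joint at (303,217)), and the short piece stands between block and tile at (618,245). The boss is upright on the middle of the slab at (396,110), and the brush and trowel are unmoved.

```bash
python3 -c "
from workcell import arm
print(arm.observe()['t'],arm.hand_in())"
```

```text
the job is handed in; nothing more can be done
40.2 None
```

I set all four finds out in the order asked and handed the job in at 40.2 s of the 104 s limit, with nothing dropped; the last picture shows them all in place and the brush and trowel unmoved, though the crate was out of that view.

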